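# Hang lacquered fittings on the indexing drying stand

### The arm

A 7-joint arm with a two-finger parallel gripper is mounted at the origin on the work surface. World frame = base frame: x ahead of the robot, y to its left, z up, the work surface at z = 0. Lengths are in m, angles in rad, forces in N, time in s.
With the tool pointing down it reaches from about 0.425 to 0.925 m from the base axis. Payload 6.8 kg.
Tool frame: the origin (TCP) lies at the very end of the fingers, on their centre line; the grasp point (between the pads) lies 19 mm behind it; z points along the fingers, y is the line along which they close (so a half turn about z gives the same grasp; the last joint's range is limited). The gripper opens to 85 mm and grips with 20 to 120 N. Pads are 22 mm wide; open, the fingers measure 114 mm over their backs; the gripper's body (76 mm by 85 mm) begins 54 mm behind the grasp point. The pads swing forward as they close: fully open they stand 13 mm farther back than shut.
Start: joints at [1.223, 0.477, 0.022, 1.555, -0.011, 1.109, -0.083], TCP at [0.16, -0.656, 0.231] pointing down, gripper open.
Joint ranges: [-2.96, 2.96], [-0.34, 2.1], [-1.41, 1.46], [0.24, 2.44], [-1.37, 4.51], [0.17, 1.92], [-2.96, 2.96]. Speed limits (rad/s): [2.39, 2.39, 3.14, 3.14, 3.14, 3.14, 3.14].

### API

Orientations are given as a unit quaternion [w, x, y, z].
In Python, from station import get_obs, read_camera, hand_in gives the robot as it stands.
- The arm moves only by the tool arm_command, never from a script. Its argument "commands" is one flat list of numbers, 7 for each row, row after row: the shift along the tool's x, y, z in m, then the turn, a rotation vector about the tool's x, y, z in degrees, then the opening, from 0 (shut) to 1 (fully open). In form: [tx, ty, tz, rx, ry, rz, fingers, tx, ty, tz, rx, ry, rz, fingers, ...]. A call has 1 to 8 rows; each row is the pose to reach, as a shift and turn from the pose commanded when the call began, along the tool's axes at that moment; what a row does not reach only later rows make up. A row lasts 1/10 s, in which the tool goes at most 50 mm and 8.59 degrees, less where a joint would pass 70% of its speed; a pose out of reach is approached as far as the arm can. A call with a gripper value outside its range is refused whole. The fingers move at their own pace and stop on an object; "force" is the grip in N (left out, the last holds). Time passes only in rows, so rows that repeat a pose let the fingers close. It gives the time, the measured TCP pose, the force, the opening and the grip force at its end, in the units of the state.
- get_obs(): the state, without advancing time (a new reading comes with each control period).
- read_camera(name): name is "scene" or "top" or "wrist"; returns a dict with "img" (400x640x3 uint8, red, green, blue), "camera_matrix" (3x3 intrinsics, pixels), "pose" (4x4, takes a point from camera to world coordinates). Camera axes: x right, y down, z forward; pixel columns grow to the right and rows downward; lengths in m; the calibration is good to about 2 mm. The wrist camera is an equidistant fisheye: a pixel r from the principal point sees the ray r / f radians off the axis. A picture is of the moment at which its call begins. There is no depth.
- hand_in(): hands the job in; it is judged then, once.
The state is a dict: "t": time; "q": joint angles; "joint_vel": joint speeds; "joint_torque": joint torques, N m; "eef_pos": TCP position; "tool_rot": TCP orientation; "contact_force": force on the tool from outside, world axes, zero at the start; "torque": the same for the moment, N m; "gripper_width": opening from 0.0 (shut) to 1.0 (fully open); "grasp_force": force on a finger pad.
Only numpy, scipy, OpenCV 4.12 (cv2) and the standard library are available. Lean on these libraries where they do the work, as an engineer would, in place of code of your own. Each camera call takes 0.05 s, during which the arm holds its last target. There are 200 camera calls.

### The job

The lacquered brass fittings have to be hung up to dry. Lift the spring-loaded knob on top of the drying stand, turn the hooks from the red mark to the white loading mark and let the knob drop fully home in its notch; then hang every basket by its handle on a hook of its own. When all hang, lift the knob again, turn the loaded hooks on to the green drying mark, let the knob drop home there, let go of it, and last push the dryer's red-tipped switch lever all the way over to on, leaving the varnish tin, its lid, the jar, tape measure and brush in their places.

Things in the scene. Friction and masses are not known exactly. Their poses are not given: they have to be found in the camera images.
- turn (a joint): Angle in rad of the stand's turning head (four hooks and the knob), counterclockwise from above positive. Notches: -1.2 red dot (parked, the start), 0 white (loading), +1.2 green (drying); stops at -1.3 and 1.3. The knob's pin in a notch locks the head (play 0.04); it is free while the knob is lifted 10 to 18 mm. Between notches the pin rides 8.5 mm up; it drops in within 0.05 rad of a notch.
- knob (a joint): Lift in m of the sprung knob: 0 is fully home in a notch, 0.018 the upper stop. A spring pulls it down with 5 N at home, 9 N at 14 mm.
- knob_grip (a point): Knob's grip point, on the stand's vertical axis, 267 mm above the table when home: black upright bar 60 long (this point's x), 16 thick (y), 40 mm tall; grip point 13 mm below its top, sides bare to 25 mm below it. Yellow pointer under the bar points to this point's -x, over the coloured dot in use. Under it a dark plate of 54 mm radius, top 211 mm above the table.
- dryer_tip (a point): Centre of the red ball (26 mm across) at the tip of the dryer's toggle lever, 75 mm from its pivot, which is 22 mm above the table on a small green block 70 by 50 mm. This point's axes turn with the lever (its y is the pivot's axis, about which the ball swings over the top). The lever leans towards the robot when off.
- dryer (a joint): Angle in rad of the dryer's lever: 0 off (leaning 0.5 rad from upright to the block's -x), 1.0 fully on (leaning 0.5 rad to the block's +x, away from the robot). Stays where it is left; about 1 N at the ball moves it.
- hook1 (a point): Hook 1: where a hung handle bar's centre lies in the dip of the hook, 108 mm from the stand's axis, 184 mm above the table. Hook 1 points out -90 degrees counterclockwise of the knob's pointer; 8 mm round bar, level from the hub (top 190 mm high), dips to its seat (top 179), then rises to a tip 127 mm from the axis (top 202). Bring the bar in over the tip from outside.
- hook2 (a point): Hook 2: where a hung handle bar's centre lies in the dip of the hook, 108 mm from the stand's axis, 184 mm above the table. Hook 2 points out -30 degrees counterclockwise of the knob's pointer; 8 mm round bar, level from the hub (top 190 mm high), dips to its seat (top 179), then rises to a tip 127 mm from the axis (top 202). Bring the bar in over the tip from outside.
- hook3 (a point): Hook 3: where a hung handle bar's centre lies in the dip of the hook, 108 mm from the stand's axis, 184 mm above the table. Hook 3 points out 30 degrees counterclockwise of the knob's pointer; 8 mm round bar, level from the hub (top 190 mm high), dips to its seat (top 179), then rises to a tip 127 mm from the axis (top 202). Bring the bar in over the tip from outside.
- hook4 (a point): Hook 4: where a hung handle bar's centre lies in the dip of the hook, 108 mm from the stand's axis, 184 mm above the table. Hook 4 points out 90 degrees counterclockwise of the knob's pointer; 8 mm round bar, level from the hub (top 190 mm high), dips to its seat (top 179), then rises to a tip 127 mm from the axis (top 202). Bring the bar in over the tip from outside.
- basket1_bar (a point): Middle of the handle bar of the wire basket of hinges, red handle; may be absent. Bar 10 mm round, 88 mm long along this point's y, 115 mm above the underside, held by a thin wire at each end. Basket 54 (x) by 80 (y) by 45 mm high, 0.15 to 0.31 kg. The bar's middle goes on the hook, square to it: grip it about 26 mm to one side, across y.
- basket2_bar (a point): Middle of the handle bar of the wire basket of small knobs, orange handle; may be absent. Bar 10 mm round, 88 mm long along this point's y, 115 mm above the underside, held by a thin wire at each end. Basket 54 (x) by 80 (y) by 45 mm high, 0.15 to 0.31 kg. The bar's middle goes on the hook, square to it: grip it about 26 mm to one side, across y.
- basket3_bar (a point): Middle of the handle bar of the wire basket of box corners, black handle; may be absent. Bar 10 mm round, 88 mm long along this point's y, 115 mm above the underside, held by a thin wire at each end. Basket 54 (x) by 80 (y) by 45 mm high, 0.15 to 0.31 kg. The bar's middle goes on the hook, square to it: grip it about 26 mm to one side, across y.
- basket4_bar (a point): Middle of the handle bar of the wire basket of drawer pulls, wooden handle; may be absent. Bar 10 mm round, 88 mm long along this point's y, 115 mm above the underside, held by a thin wire at each end. Basket 54 (x) by 80 (y) by 45 mm high, 0.15 to 0.31 kg. The bar's middle goes on the hook, square to it: grip it about 26 mm to one side, across y.
- varnish_tin: Orange-banded varnish tin, 84 mm across, 102 mm tall; leave alone. Origin at the centre of its underside.
- screw_jar: Glass screw jar with red cap, 64 mm across, 80 mm tall; leave alone. Origin at the centre of its underside.
- tape_measure: Yellow tape measure, lying flat, 70 by 65 mm, 35 mm tall; leave alone. Origin at the centre of its underside.
- brush: Paint brush lying flat; leave alone.
- tin_lid: Tin lid lying flat, 84 mm across, 8 mm thick; leave alone.
There are look-alikes about, which are no part of the job. Leave any pink look-alike of the part that bears dryer_tip alone.

How it is judged:
By the outcome, as a careful person would: the job done as asked, in the order asked, and still so for the second after the job is handed in, with the robot touching nothing.
Of basket1, basket2, basket3, basket4 only 3 to 4 are there at a start; the rules pass over those that are not, and their reading is None.
At some moment in a run one of basket1, basket2, basket3, basket4 may be knocked a few centimetres aside while the robot is not near it.
It also fails if it takes over 210 s, if anything falls off the work surface, if the arm or the gripper's body presses on something with over 40 N, if the wrist force passes 120 N, or if a joint passes its speed limit or range.

## Working session

There is one attempt and no reset: what is moved stays moved. The work goes in short steps, Python scripts to look and compute and a tool call to move; the robot and the scene stay as the last step left them, time stands still between calls to the robot, and variables do not carry over. Pictures are saved under pics/ and viewed, at most 17 in all, crops included, and the job is handed in when it is done.

Besides the shell and the picture viewer there is one more tool, called after "Call:" by a JSON object that holds its "name" and its "arguments". arm_command: Moves the arm, as the interface text tells. Its arguments: {"type":"object","properties":{"commands":{"type":"array","items":{"type":"number"}},"force":{"type":"number"}},"required":["commands"]}

```bash
ls; mkdir -p pics; cat > h.py <<'E'
import numpy as np, cv2
from station import get_obs, read_camera, hand_in
from scipy.spatial.transform import Rotation as R
def cam(n,save=None):
    c=read_camera(n)
    if save: cv2.imwrite('pics/'+save,c['img'][:,:,::-1])
    np.savez('last_'+n+'.npz',**{k:np.array(c[k]) for k in('img','camera_matrix','pose')})
    return c
def load(n): return np.load('last_'+n+'.npz')
def ray(c,u,v,fish=False):
    K=c['camera_matrix'];x=(u-K[0,2])/K[0,0];y=(v-K[1,2])/K[1,1]
    if fish:
        r=np.hypot(x,y);d=np.array([np.sin(r)*x/max(r,1e-9),np.sin(r)*y/max(r,1e-9),np.cos(r)])
    else: d=np.array([x,y,1.])
    P=c['pose'];return P[:3,3],P[:3,:3]@(d/np.linalg.norm(d))
def onz(c,u,v,z,fish=False):
    o,d=ray(c,u,v,fish);return o+d*(z-o[2])/d[2]
def tri(*rs):
    A=sum(np.eye(3)-np.outer(d,d) for o,d in rs);b=sum((np.eye(3)-np.outer(d,d))@o for o,d in rs)
    return np.linalg.solve(A,b)
def proj(c,p):
    P=c['pose'];q=P[:3,:3].T@(np.array(p)-P[:3,3]);K=c['camera_matrix'];return (K@(q/q[2]))[:2]
def pose(): 
    o=get_obs();w,x,y,z=o['tool_rot'];return np.array(o['eef_pos']),R.from_quat([x,y,z,w]),o
def shift(p,yaw=None):
    "tool-frame shift (m) to world p; turn about tool z (deg) so that tool y is along world yaw(deg), mod 180"
    e,r,o=pose();s=r.inv().apply(np.array(p)-e)
    out=np.round(s,4).tolist()
    if yaw is not None:
        ty=r.apply([0,1,0]);a=np.degrees(np.arctan2(ty[1],ty[0]));d=(yaw-a+90)%180-90
        # tool z down: turn about tool z by +t lowers world yaw
        out.append(('rz',round(-d,1)))
    return out
E
python3 - <<'E'
from h import *
for n in('scene','top'):
    c=cam(n,n+'0.png');print(n,c['pose'].round(3).tolist(),c['camera_matrix'].round(1).tolist())
e,r,o=pose();print(e,r.as_matrix().round(3),o)
E
```

```text
pics
scene [[0.664, 0.563, -0.491, 1.151], [0.747, -0.492, 0.447, -0.436], [0.01, -0.664, -0.748, 1.099], [0.0, 0.0, 0.0, 1.0]] [[421.9, 0.0, 319.9], [0.0, 421.9, 200.6], [0.0, 0.0, 1.0]]
top [[0.021, -0.988, 0.153, 0.33], [-1.0, -0.022, -0.009, 0.122], [0.013, -0.153, -0.988, 1.588], [0.0, 0.0, 0.0, 1.0]] [[515.7, 0.0, 322.1], [0.0, 515.7, 202.2], [0.0, 0.0, 1.0]]
[ 0.16018342 -0.65518446  0.23043553] [[ 0.971  0.238 -0.001]
 [ 0.238 -0.971  0.002]
 [-0.    -0.002 -1.   ]] {'t': 0.1, 'q': array([ 1.22288973,  0.47771217,  0.02234503,  1.55633124, -0.01148214,
        1.10928592, -0.08311141]), 'joint_vel': array([-0.00031977, -0.00274281,  0.0005198 , -0.00238018,  0.0019737 ,
        0.00189644,  0.00261848]), 'joint_torque': array([ 5.12546481e-03, -5.97754490e+01,  1.61407996e+00, -2.81949323e+01,
        1.28140449e-02,  5.09589416e-03,  3.03623290e-05]), 'eef_pos': array([ 0.16018342, -0.65518446,  0.23043553]), 'tool_rot': array([-7.87703214e-04,  9.92819008e-01,  1.19623455e-01, -1.62061474e-04]), 'contact_force': array([ 0.04975444,  0.50949741, -0.85692703]), 'torque': array([-0.03566293, -0.00952456,  0.03324233]), 'grasp_force': 0.0, 'gripper_width': 1.0033109936560725}
```

View pics/scene0.png

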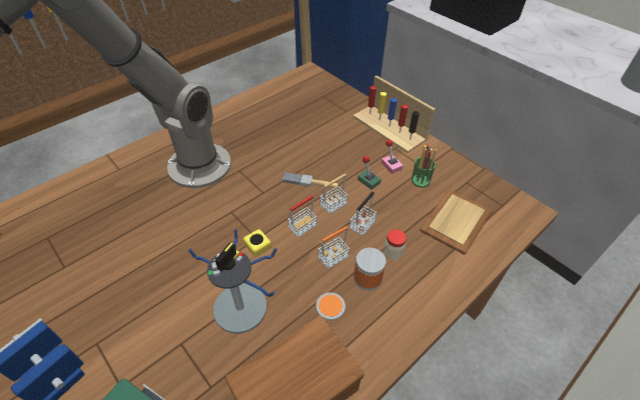

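View pics/top0.png

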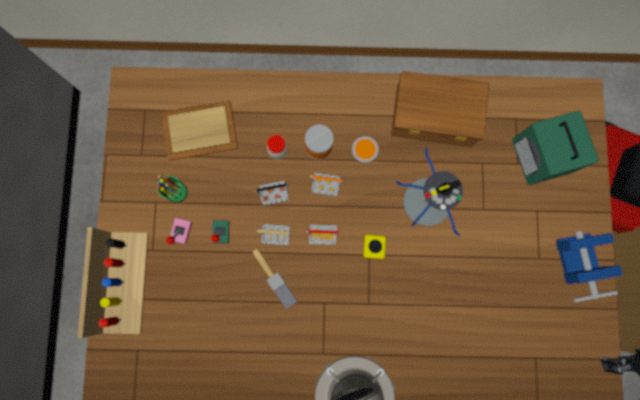

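The scene shows four baskets: red (302,204), wood (332,180), black (366,201) and orange (335,234). The stand is at (230,262), the green dryer at (369,175), with a pink look-alike at (391,160). In the top view the stand's knob is at about (445,188), the green block's red ball at (215,238), and the pink one at (171,240). I'll check the choice in close crops.

```bash
python3 - <<'E'
from h import *
t=load('top')['img'];s=load('scene')['img']
a=cv2.resize(t[140:260,200:360],(800,600),interpolation=cv2.INTER_CUBIC)
b=cv2.resize(t[140:245,390:470],(400,525),interpolation=cv2.INTER_CUBIC)
c=cv2.resize(s[140:270,270:430],(800,600)[0:1]+(650,),interpolation=cv2.INTER_CUBIC)[:600]
d=cv2.resize(s[225:330,185:285],(400,420),interpolation=cv2.INTER_CUBIC)
A=np.zeros((600,800,3),np.uint8);A[:525,:400]=b;A[:420,400:]=d
for n,i in(('c1',a),('c2',c),('c3',A)): cv2.imwrite(f'pics/{n}.png',i[:,:,::-1])
E
```

```text
(no output)
```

View pics/c1.png

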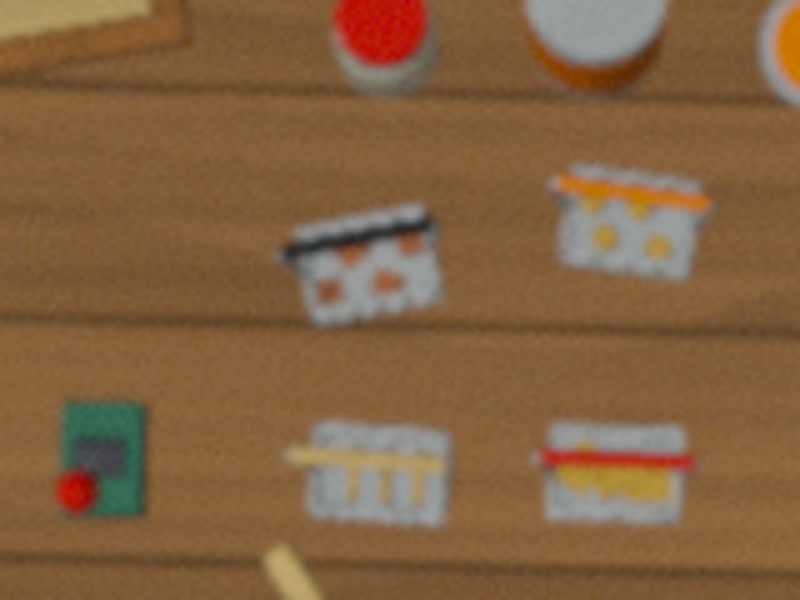

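View pics/c2.png

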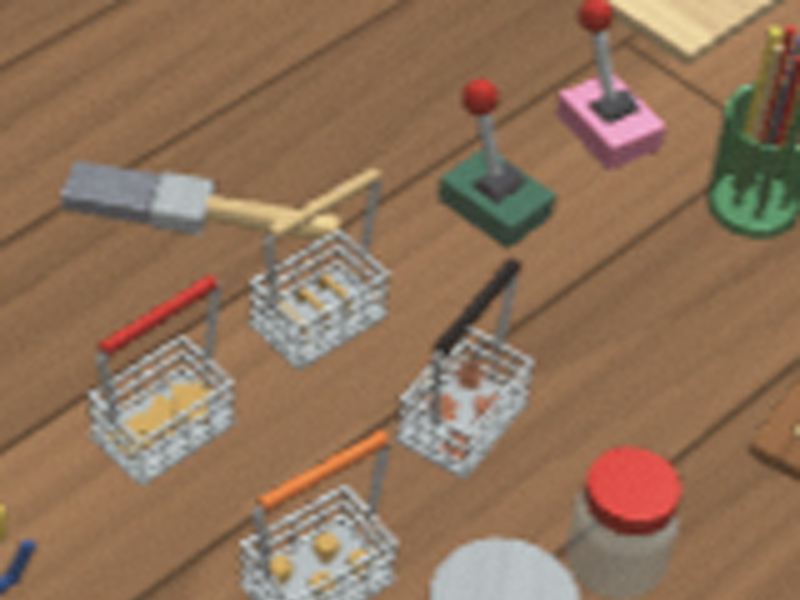

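View pics/c3.png

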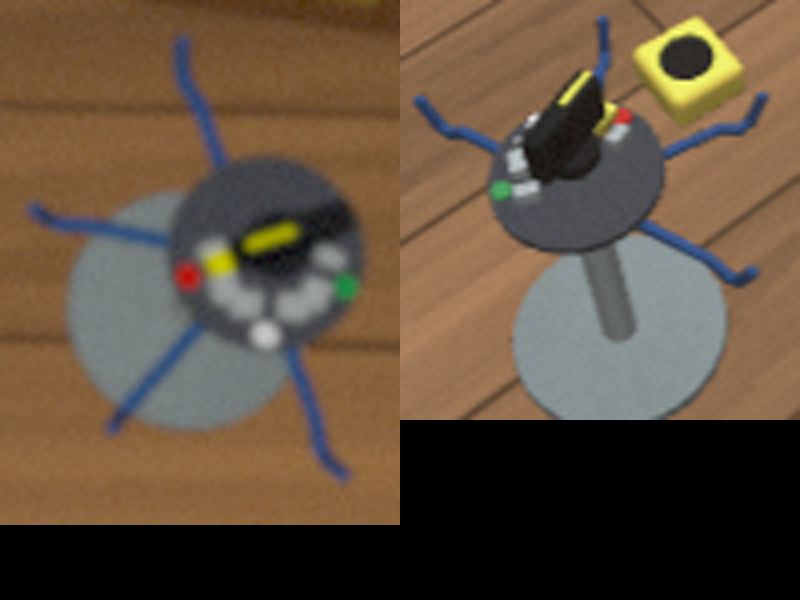

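Crops: the green block with its red ball (c1 75,490) is the dryer, and all four handles and the hook tips are clear. Pointer is at the red dot. Next I'll compute positions.

```bash
python3 - <<'E'
from h import *
T=load('top');S=load('scene')
t=lambda u,v:(200+u/5,140+v/5); s=lambda u,v:(270+u/5,140+v/5)
B=dict(red=[(540,458),(692,462),(105,347),(212,283)],orange=[(557,182),(708,203),(263,502),(385,437)],black=[(290,250),(432,224),(442,347),(516,265)],wood=[(290,455),(447,466),(275,230),(378,175)])
for k,(a,b,c,d) in B.items():
    # top left = +y ; scene: upper right = +y
    p=tri(ray(T,*t(*a)),ray(S,*s(*d)));q=tri(ray(T,*t(*b)),ray(S,*s(*c)))
    m=(p+q)/2;print(k,p.round(3),q.round(3),'mid',m.round(3),'len',np.linalg.norm(p-q).round(3),'yaw',np.degrees(np.arctan2(*(p-q)[[1,0]])).round(1),'topmid@.115',onz(T,*t((a[0]+b[0])/2,(a[1]+b[1])/2),.115).round(3))
print('ball',tri(ray(T,*t(75,490)),ray(S,*s(480,97))).round(3))
u=lambda a,b:(390+a/5,140+b/5);w=lambda a,b:(185+a/4,225+b/4)
print('platec',onz(T,*u(266,252),.211).round(3), 'scene',onz(S,*w(577,170)[0:2],.211).round(3) if 0 else onz(S,185+177/4,225+172/4,.211).round(3))
for n,z,p in(('red',.213,(188,277)),('white',.213,(265,334)),('green',.213,(345,288)),('ptr',.225,(220,262)),('strip1',.28,(243,243)),('strip2',.28,(297,230)),('h',.2,(182,45)),('h',.2,(35,210)),('h',.2,(112,428)),('h',.2,(343,478)),('base',.0,(190,310))):
    print(n,onz(T,*u(*p),z).round(3))
for n,p in(('tape',(375,247)),('jar',(276,144)),('tin',(319,137)),('lid',(365,149)),('brushhandle',(255,252)),('brushend',(290,303))): print(n,onz(T,*p,.03 if n not in('jar','tin') else .09).round(3))
E
```

```text
red [0.473 0.147 0.11 ] [0.472 0.06  0.115] mid [0.473 0.104 0.112] len 0.087 yaw 89.6 topmid@.115 [0.472 0.103 0.115]
orange [0.635 0.141 0.113] [0.624 0.054 0.116] mid [0.629 0.098 0.114] len 0.089 yaw 83.0 topmid@.115 [0.628 0.096 0.115]
black [0.591 0.296 0.117] [0.608 0.214 0.115] mid [0.6   0.255 0.116] len 0.084 yaw 101.6 topmid@.115 [0.598 0.253 0.115]
wood [0.472 0.291 0.111] [0.468 0.202 0.117] mid [0.47  0.247 0.114] len 0.09 yaw 87.3 topmid@.115 [0.469 0.244 0.115]
ball [0.45  0.416 0.09 ]
platec [ 0.583 -0.22   0.211] scene [ 0.587 -0.221  0.211]
red [ 0.568 -0.177  0.213]
white [ 0.538 -0.218  0.213]
green [ 0.564 -0.262  0.213]
ptr [ 0.575 -0.192  0.225]
strip1 [ 0.575 -0.191  0.28 ]
strip2 [ 0.583 -0.219  0.28 ]
h [ 0.701 -0.178  0.2  ]
h [ 0.606 -0.096  0.2  ]
h [ 0.486 -0.137  0.2  ]
h [ 0.462 -0.263  0.2  ]
base [ 0.584 -0.224  0.   ]
tape [ 0.438 -0.056  0.03 ]
jar [0.735 0.249 0.09 ]
tin [0.76  0.121 0.09 ]
lid [ 0.742 -0.023  0.03 ]
brushhandle [0.415 0.305 0.03 ]
brushend [0.267 0.196 0.03 ]
```

```bash
python3 - <<'E'
from h import *
print(shift([.584,-.221,.33],20))
E
```

```text
[0.5148, -0.3212, -0.0991, ('rz', np.float64(83.7))]
```

Call:
{"name": "arm_command", "arguments": {"commands": [0.1, -0.06, -0.1, 0, 0, 17, 1, 0.515, -0.321, -0.1, 0, 0, 84, 1, 0.515, -0.321, -0.1, 0, 0, 84, 1, 0.515, -0.321, -0.1, 0, 0, 84, 1, 0.515, -0.321, -0.1, 0, 0, 84, 1, 0.515, -0.321, -0.1, 0, 0, 84, 1, 0.515, -0.321, -0.1, 0, 0, 84, 1, 0.515, -0.321, -0.1, 0, 0, 84, 1], "force": 70}}

```text
t: 0.9
eef_pos: [0.419, -0.3912, 0.303]
tool_rot: [-0.0, 0.898, -0.441, -0.0]
contact_force: [-0.4, -0.6, 0.7]
gripper_width: 1.002
grasp_force: 0.0
```

```bash
python3 - <<'E'
from h import *
print(pose()[0],shift([.584,-.221,.33],20))
E
```

```text
[ 0.4190276  -0.39118591  0.30297869] [-0.0339, -0.2346, -0.027, ('rz', np.float64(17.7))]
```

Call:
{"name": "arm_command", "arguments": {"commands": [-0.034, -0.235, -0.027, 0, 0, 17.7, 1, -0.034, -0.235, -0.027, 0, 0, 17.7, 1, -0.034, -0.235, -0.027, 0, 0, 17.7, 1, -0.034, -0.235, -0.027, 0, 0, 17.7, 1, -0.034, -0.235, -0.027, 0, 0, 17.7, 1, -0.034, -0.235, -0.027, 0, 0, 17.7, 1, -0.034, -0.235, -0.027, 0, 0, 17.7, 1, -0.034, -0.235, -0.027, 0, 0, 17.7, 1]}}

```text
t: 1.7
eef_pos: [0.5813, -0.2229, 0.3295]
tool_rot: [0.001, 0.82, -0.572, -0.0]
contact_force: [-0.3, 0.0, -0.5]
gripper_width: 1.001
grasp_force: 0.0
```

```bash
python3 - <<'E'
from h import *
c=cam('wrist','w0.png');print(c['camera_matrix'].round(1).tolist(),c['pose'].round(3).tolist())
print(pose()[0],shift([.584,-.221,.246],20))
E
```

```text
[[309.7, 0.0, 317.9], [0.0, 309.7, 197.2], [0.0, 0.0, 1.0]] [[-0.939, -0.332, -0.094, 0.605], [-0.345, 0.904, 0.251, -0.286], [0.002, 0.268, -0.963, 0.471], [0.0, 0.0, 0.0, 1.0]]
[ 0.58115059 -0.22324154  0.32969946] [-0.0011, -0.0036, 0.0837, ('rz', np.float64(0.1))]
```

View pics/w0.png

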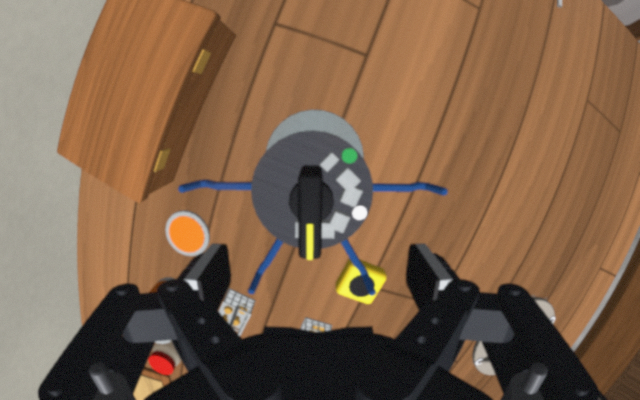

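The wrist view shows the bar between (311,167) and (311,257), aligned with the tool's x axis. Hook tips are at (182,187) and (444,190), and the plate centre is near (312,189).

```bash
python3 - <<'E'
from h import *
c=load('wrist')
for n,p,z in(('barA',(311,168),.28),('barB',(310,257),.28),('plate',(312,189),.211),('L',(182,187),.2),('R',(444,190),.2)): print(n,onz(c,*p,z,True).round(4))
E
```

```text
barA [ 0.5968 -0.252   0.28  ]
barB [ 0.5766 -0.1938  0.28  ]
plate [ 0.5868 -0.2228  0.211 ]
L [ 0.7048 -0.1793  0.2   ]
R [ 0.4675 -0.2631  0.2   ]
```

```bash
python3 - <<'E'
from h import *
print(pose()[0],shift([.5865,-.2222,.246],19.4))
E
```

```text
[ 0.58115059 -0.22324154  0.32969946] [0.0008, -0.0055, 0.0837, ('rz', np.float64(0.7))]
```

Call:
{"name": "arm_command", "arguments": {"commands": [0.001, -0.0055, 0.02, 0, 0, 0.7, 1, 0.001, -0.0055, 0.04, 0, 0, 0.7, 1, 0.001, -0.0055, 0.06, 0, 0, 0.7, 1, 0.001, -0.0055, 0.0835, 0, 0, 0.7, 0.5, 0.001, -0.0055, 0.0835, 0, 0, 0.7, 0.5, 0.001, -0.0055, 0.0835, 0, 0, 0.7, 0.5, 0.001, -0.0055, 0.0835, 0, 0, 0.7, 0.5]}}

```text
t: 2.45
eef_pos: [0.5883, -0.2213, 0.2481]
tool_rot: [-0.0, 0.817, -0.577, 0.001]
contact_force: [0.4, -0.8, 0.3]
gripper_width: 0.501
grasp_force: 0.0
```

```bash
python3 - <<'E'
from h import *
print(pose()[0],shift([.5865,-.2222,.246],19.4),pose()[2]['contact_force'])
E
```

```text
[ 0.58834959 -0.22133792  0.24813366] [0.0002, 0.002, 0.0021, ('rz', np.float64(0.1))] [ 0.39213846 -0.83776305  0.27949393]
```

Call:
{"name": "arm_command", "arguments": {"commands": [0, 0.001, 0.002, 0, 0, 0, 0, 0, 0.001, 0.002, 0, 0, 0, 0, 0, 0.001, 0.002, 0, 0, 0, 0, 0, 0.001, 0.002, 0, 0, 0, 0, 0, 0.001, 0.002, 0, 0, 0, 0, 0, 0.001, 0.002, 0, 0, 0, 0], "force": 80}}

```text
t: 3.05
eef_pos: [0.5867, -0.2212, 0.2455]
tool_rot: [0.0, 0.817, -0.577, 0.0]
contact_force: [-5.5, -1.2, 5.9]
gripper_width: 0.174
grasp_force: 78.6
```

Call:
{"name": "arm_command", "arguments": {"commands": [0, 0, -0.005, 0, 0, 0, 0, 0, 0, -0.01, 0, 0, 0, 0, 0, 0, -0.014, 0, 0, 0, 0, 0, 0, -0.014, 0, 0, 0, 0, 0, 0, -0.014, 0, 0, 0, 0]}}

```text
t: 3.55
eef_pos: [0.5866, -0.2211, 0.2579]
tool_rot: [0.0, 0.817, -0.577, -0.0]
contact_force: [-0.3, -3.5, -9.3]
gripper_width: 0.174
grasp_force: 78.1
```

Call:
{"name": "arm_command", "arguments": {"commands": [0, 0, 0, 0, 0, -7, 0, 0, 0, 0, 0, 0, -14, 0, 0, 0, 0, 0, 0, -21, 0, 0, 0, 0, 0, 0, -28, 0, 0, 0, 0, 0, 0, -35, 0, 0, 0, 0, 0, 0, -42, 0, 0, 0, 0, 0, 0, -49, 0, 0, 0, 0, 0, 0, -56, 0]}}

```text
t: 4.35
eef_pos: [0.5871, -0.2205, 0.258]
tool_rot: [-0.0, 0.992, -0.123, -0.0]
contact_force: [1.7, -2.1, -8.4]
gripper_width: 0.173
grasp_force: 78.1
```

Call:
{"name": "arm_command", "arguments": {"commands": [0, 0, 0, 0, 0, -5, 0, 0, 0, 0, 0, 0, -9, 0, 0, 0, 0, 0, 0, -12.75, 0, 0, 0, 0, 0, 0, -12.75, 0, 0, 0, 0, 0, 0, -12.75, 0, 0, 0, 0, 0, 0, -12.75, 0]}}

```text
t: 4.95
eef_pos: [0.5872, -0.2203, 0.2584]
tool_rot: [-0.0, 1.0, -0.015, 0.0]
contact_force: [2.7, -0.5, -8.9]
gripper_width: 0.176
grasp_force: 78.1
```

```bash
python3 - <<'E'
from h import *
e,r,o=pose();y=r.apply([0,1,0]);print(e,np.degrees(np.arctan2(y[1],y[0])),o['contact_force'],o['torque'],o['q'])
E
```

```text
[ 0.58717722 -0.22028859  0.2583586 ] -91.6920608178249 [ 2.71249027 -0.54071041 -8.92177154] [-0.16388435 -0.61511271  0.00525297] [ 0.4266308   0.38670997 -0.22176862  1.6334121   0.09118751  1.13165306
 -1.41842333]
```

Call:
{"name": "arm_command", "arguments": {"commands": [0, 0, 0.006, 0, 0, 0, 0, 0, 0, 0.012, 0, 0, 0, 0, 0, 0, 0.0145, 0, 0, 0, 0, 0, 0, 0.0145, 0, 0, 0, 0, 0, 0, 0.0145, 0, 0, 0, 0]}}

```text
t: 5.45
eef_pos: [0.5874, -0.2204, 0.2455]
tool_rot: [0.0, 1.0, -0.014, 0.001]
contact_force: [-3.2, 2.4, 4.8]
gripper_width: 0.176
grasp_force: 80.1
```

Call:
{"name": "arm_command", "arguments": {"commands": [0, 0, 0, 0, 0, 0, 0.5, 0, 0, 0, 0, 0, 0, 0.5, 0, 0, 0, 0, 0, 0, 0.5, 0, 0, -0.04, 0, 0, 0, 0.5, 0, 0, -0.08, 0, 0, 0, 0.8, 0, 0, -0.08, 0, 0, 0, 1, 0, 0, -0.08, 0, 0, 0, 1]}}

```text
t: 6.15
eef_pos: [0.5875, -0.221, 0.325]
tool_rot: [0.0, 1.0, -0.014, 0.001]
contact_force: [-0.2, -0.4, -0.6]
gripper_width: 0.977
grasp_force: 0.0
```

```bash
python3 - <<'E'
from h import *
c=cam('wrist','w1.png')
i=c['img'];cv2.imwrite('pics/w1c.png',cv2.resize(i[80:330,150:490],None,fx=2,fy=2)[:,:,::-1])
E
```

```text
(no output)
```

View pics/w1c.png

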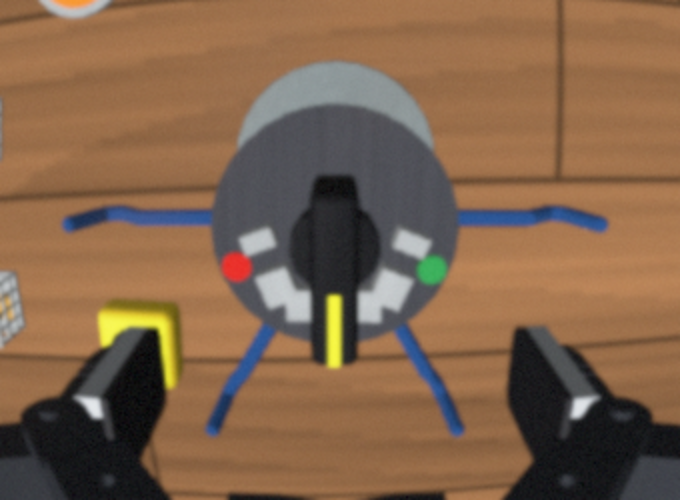

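The bar now points straight between the red and green dots. Hook tips in the crop are at (68,224), (605,226), (212,430) and (457,430).

```bash
python3 - <<'E'
from h import *
c=load('wrist')
P=[onz(c,150+u/2,80+v/2,.2,True) for u,v in((68,224),(212,430),(457,430),(605,226))]
for p in P: print(p.round(4))
d=P[0]-P[3];print('mid',((P[0]+P[3])/2).round(4),'len',np.linalg.norm(d),'ang',np.degrees(np.arctan2(d[1],d[0])))
ax=np.array([.5868,-.2216])
for p in P: q=p[:2]-ax;print(np.degrees(np.arctan2(q[1],q[0])).round(1),np.linalg.norm(q).round(4))
print(shift([.472,.103-.026,.25],0))
E
```

```text
[ 0.5901 -0.093   0.2   ]
[ 0.4785 -0.1531  0.2   ]
[ 0.4749 -0.2795  0.2   ]
[ 0.5818 -0.3481  0.2   ]
mid [ 0.586  -0.2206  0.2   ] len 0.25525624268958985 ang 88.11697929245925
88.5 0.1286
147.7 0.1282
-152.7 0.126
-92.3 0.1266
[-0.1233, -0.2944, 0.0736, ('rz', np.float64(88.3))]
```

Call:
{"name": "arm_command", "arguments": {"commands": [-0.02, -0.06, -0.02, 0, 0, -9, 1, -0.123, -0.294, 0.073, 0, 0, -91.7, 1, -0.123, -0.294, 0.073, 0, 0, -91.7, 1, -0.123, -0.294, 0.073, 0, 0, -91.7, 1, -0.123, -0.294, 0.073, 0, 0, -91.7, 1, -0.123, -0.294, 0.073, 0, 0, -91.7, 1, -0.123, -0.294, 0.073, 0, 0, -91.7, 1, -0.123, -0.294, 0.073, 0, 0, -91.7, 1]}}

```text
t: 7.0
eef_pos: [0.4686, 0.0812, 0.2485]
tool_rot: [-0.002, 0.829, 0.559, -0.002]
contact_force: [0.2, -0.2, 0.1]
gripper_width: 1.002
grasp_force: 0.0
```

```bash
cat >> h.py <<'E'
def chk():
    "mean change of each basket's patch in the top view against the start picture"
    a=cv2.imread('pics/top0.png')[:,:,::-1].astype(int);b=cam('top')['img'].astype(int)
    D=np.abs(a-b).mean(2)
    for n,(u,v) in dict(red=(323,235),orange=(326,184),black=(273,191),wood=(275,235)).items(): print(n,D[v-12:v+13,u-17:u+18].mean().round(1),end=' ')
    print()
E
python3 - <<'E'
from h import *
e,r,o=pose();print(e,shift([.472,.077,.2],0));chk()
E
```

```text
[0.4685753  0.08124524 0.2485017 ] [-0.0026, 0.005, 0.0485, ('rz', np.float64(-22.1))]
red 22.0 orange 6.8 black 2.5 wood 2.3
```

Call:
{"name": "arm_command", "arguments": {"commands": [-0.003, 0.005, 0.02, 0, 0, -22.1, 1, -0.003, 0.005, 0.02, 0, 0, -22.1, 1, -0.003, 0.005, 0.02, 0, 0, -22.1, 1, -0.003, 0.005, 0.02, 0, 0, -22.1, 1]}}

```text
t: 7.45
eef_pos: [0.4755, 0.071, 0.2299]
tool_rot: [-0.001, 0.713, 0.701, -0.001]
contact_force: [0.4, -0.7, 0.2]
gripper_width: 0.997
grasp_force: 0.0
```

```bash
python3 - <<'E'
from h import *
c=cam('wrist','w2.png');print(pose()[0])
E
```

```text
[0.47563103 0.07110037 0.23023467]
```

View pics/w2.png

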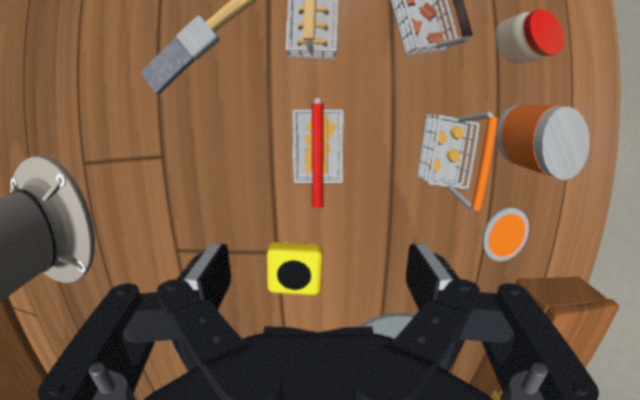

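The red bar runs from (318,103) to (318,207), with the orange, wood and black baskets undisturbed around it.

```bash
python3 - <<'E'
from h import *
c=load('wrist')
a=onz(c,318,103,.115,True);b=onz(c,318,207,.115,True);print(a,b,(a+b)/2,np.linalg.norm(a-b))
m=(a+b)/2;m[2]=.096;m[1]-=.026;print(shift(m,0))
E
```

```text
[0.47658163 0.14810442 0.115     ] [0.47507672 0.05944135 0.115     ] [0.47582917 0.10377288 0.115     ] 0.08867583945908329
[0.0067, 0.0003, 0.1342, ('rz', np.float64(-1.1))]
```

Call:
{"name": "arm_command", "arguments": {"commands": [0.006, 0, 0.04, 0, 0, -1, 1, 0.006, 0, 0.08, 0, 0, -1, 1, 0.006, 0, 0.12, 0, 0, -1, 1, 0.006, 0, 0.134, 0, 0, -1, 1, 0.006, 0, 0.134, 0, 0, -1, 1, 0.006, 0, 0.134, 0, 0, -1, 0.3, 0.006, 0, 0.134, 0, 0, -1, 0, 0.006, 0, 0.134, 0, 0, -1, 0], "force": 60}}

```text
t: 8.3
eef_pos: [0.4772, 0.0781, 0.0986]
tool_rot: [0.001, 0.706, 0.708, 0.001]
contact_force: [0.3, -0.4, -0.1]
gripper_width: 0.517
grasp_force: 0.0
```

Call:
{"name": "arm_command", "arguments": {"commands": [0, 0, 0, 0, 0, 0, 0, 0, 0, 0, 0, 0, 0, 0, 0, 0, 0, 0, 0, 0, 0, 0, 0, -0.01, 0, 0, 0, 0, 0, 0, -0.04, 0, 0, 0, 0, 0, 0, -0.07, 0, 0, 0, 0, 0, 0, -0.11, 0, 0, 0, 0, 0, 0, -0.15, 0, 0, 0, 0]}}

```text
t: 9.1
eef_pos: [0.475, 0.0779, 0.2484]
tool_rot: [-0.001, 0.706, 0.709, -0.001]
contact_force: [1.3, -0.0, -3.5]
gripper_width: 0.092
grasp_force: 58.8
```

```bash
cat >> h.py <<'E'
AX=np.array([.5865,-.221]);HA=dict(h1=88.1,h2=148.1,h3=208.1,h4=268.1)
def hang(h,rad,z,s=.026):
    "TCP for bar middle at radius rad on hook h; tool x points from the grip to the bar middle"
    a=np.radians(HA[h]);p=AX+rad*np.array([np.cos(a),np.sin(a)])
    th={'h1':HA['h1']-180,'h4':HA['h4']-360,'h2':HA['h2']-180,'h3':HA['h3']-180}[h];t=np.radians(th+90)
    return [*(p-s*np.array([np.cos(t),np.sin(t)])),z],th
def to(h,rad,z):
    p,th=hang(h,rad,z);e,r,o=pose();ty=r.apply([0,1,0]);a=np.degrees(np.arctan2(ty[1],ty[0]))
    print(e.round(4),'->',np.round(p,4),'yaw',a.round(1),'to',th,'shift',shift(p),'rz',np.round(-(th-a),1))
E
python3 - <<'E'
from h import *
to('h4',.17,.39)
E
```

```text
[0.475  0.0779 0.2484] -> [ 0.5549 -0.39    0.39  ] yaw 0.2 to -91.89999999999998 shift [-0.4683, 0.0777, -0.1418] rz 92.1
```

Call:
{"name": "arm_command", "arguments": {"commands": [0, 0, -0.04, 0, 0, 0, 0, 0, 0, -0.09, 0, 0, 0, 0, 0, 0, -0.14, 0, 0, 0, 0, -0.03, 0, -0.142, 0, 0, 6, 0, -0.07, 0, -0.142, 0, 0, 14, 0, -0.11, 0, -0.142, 0, 0, 22, 0, -0.15, 0.01, -0.142, 0, 0, 30, 0, -0.19, 0.02, -0.142, 0, 0, 38, 0]}}

```text
t: 9.9
eef_pos: [0.496, -0.1133, 0.3893]
tool_rot: [0.0, 0.899, 0.438, -0.0]
contact_force: [1.4, 0.4, -3.4]
gripper_width: 0.091
grasp_force: 58.8
```

```bash
python3 -c "
from h import *
to('h4',.17,.39)"
```

```text
[ 0.496  -0.1133  0.3893] -> [ 0.5549 -0.39    0.39  ] yaw -38.1 to -91.89999999999998 shift [-0.1815, 0.2171, -0.0007] rz 53.8
```

Call:
{"name": "arm_command", "arguments": {"commands": [-0.025, 0.03, 0, 0, 0, 8, 0, -0.05, 0.06, 0, 0, 0, 16, 0, -0.08, 0.095, 0, 0, 0, 24, 0, -0.105, 0.125, 0, 0, 0, 32, 0, -0.13, 0.155, 0, 0, 0, 40, 0, -0.155, 0.185, 0, 0, 0, 48, 0, -0.181, 0.217, 0, 0, 0, 53.8, 0, -0.181, 0.217, 0, 0, 0, 53.8, 0]}}

```text
t: 10.7
eef_pos: [0.5552, -0.3947, 0.387]
tool_rot: [0.001, 1.0, -0.019, -0.002]
contact_force: [-0.8, -1.2, -3.1]
gripper_width: 0.09
grasp_force: 58.8
```

```bash
python3 -c "
from h import *
to('h4',.17,.212);to('h4',.108,.212)"
```

```text
[ 0.5552 -0.3947  0.387 ] -> [ 0.5549 -0.39    0.212 ] yaw -92.2 to -91.89999999999998 shift [0.0, -0.005, 0.175] rz -0.3
[ 0.5552 -0.3947  0.387 ] -> [ 0.5569 -0.3281  0.212 ] yaw -92.2 to -91.89999999999998 shift [-0.0002, -0.067, 0.1749] rz -0.3
```

Call:
{"name": "arm_command", "arguments": {"commands": [0, -0.003, 0.04, 0, 0, 0, 0, 0, -0.003, 0.08, 0, 0, 0, 0, 0, -0.003, 0.12, 0, 0, 0, 0, 0, -0.003, 0.155, 0, 0, 0, 0, 0, -0.003, 0.175, 0, 0, 0, 0, 0, -0.003, 0.175, 0, 0, 0, 0, 0, -0.003, 0.175, 0, 0, 0, 0, 0, -0.003, 0.175, 0, 0, 0, 0]}}

```text
t: 11.5
eef_pos: [0.5583, -0.3854, 0.2161]
tool_rot: [0.001, 1.0, -0.014, 0.001]
contact_force: [0.5, -0.4, -2.8]
gripper_width: 0.094
grasp_force: 58.7
```

Call:
{"name": "arm_command", "arguments": {"commands": [0, -0.015, 0, 0, 0, 0, 0, 0, -0.03, 0, 0, 0, 0, 0, 0, -0.045, 0, 0, 0, 0, 0, 0, -0.06, 0, 0, 0, 0, 0, 0, -0.063, 0, 0, 0, 0, 0, 0, -0.063, 0, 0, 0, 0, 0, 0, -0.063, 0.01, 0, 0, 0, 0, 0, -0.063, 0.02, 0, 0, 0, 0]}}

```text
t: 12.3
eef_pos: [0.5588, -0.3232, 0.1933]
tool_rot: [0.0, 1.0, -0.015, 0.0]
contact_force: [-1.5, 0.3, -2.6]
gripper_width: 0.087
grasp_force: 58.8
```

```bash
python3 - <<'E'
from h import *
to('h4',.108,.165)
c=cam('wrist','w3.png');cv2.imwrite('pics/w3c.png',cv2.resize(c['img'][60:360,150:490],None,fx=2,fy=2)[:,:,::-1])
E
```

```text
[ 0.5588 -0.3232  0.1933] -> [ 0.5569 -0.3281  0.165 ] yaw -91.7 to -91.89999999999998 shift [-0.0017, 0.0049, 0.0283] rz 0.2
```

View pics/w3c.png

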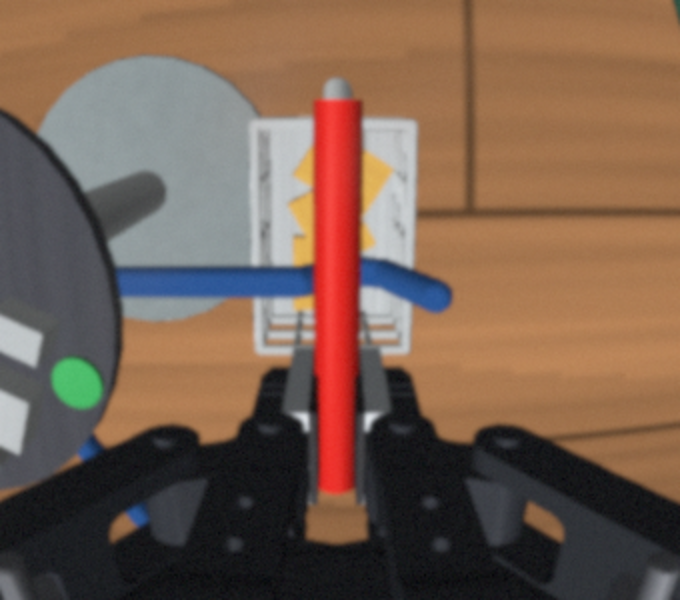

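The red bar lies across hook 4 near its middle (crop 338,280) and the hook tip is visible outside it at (440,295). Lowering now.

Call:
{"name": "arm_command", "arguments": {"commands": [-0.001, 0.004, 0.01, 0, 0, 0, 0, -0.001, 0.004, 0.02, 0, 0, 0, 0, -0.001, 0.004, 0.026, 0, 0, 0, 0, -0.001, 0.004, 0.028, 0, 0, 0, 0, -0.001, 0.004, 0.028, 0, 0, 0, 0, -0.001, 0.004, 0.028, 0, 0, 0, 0]}}

```text
t: 12.95
eef_pos: [0.5591, -0.3279, 0.1674]
tool_rot: [0.001, 1.0, -0.015, 0.002]
contact_force: [0.7, -3.7, 4.2]
gripper_width: 0.086
grasp_force: 59.7
```

Call:
{"name": "arm_command", "arguments": {"commands": [0, 0, 0, 0, 0, 0, 0.2, 0, 0, 0, 0, 0, 0, 0.4, 0, 0, 0, 0, 0, 0, 0.4, 0, 0, -0.02, 0, 0, 0, 0.4, 0, 0, -0.06, 0, 0, 0, 0.4, 0, 0, -0.1, 0, 0, 0, 0.6, 0, 0, -0.14, 0, 0, 0, 1, 0, 0, -0.17, 0, 0, 0, 1]}}

```text
t: 13.75
eef_pos: [0.5584, -0.3256, 0.3386]
tool_rot: [0.0, 1.0, -0.014, 0.001]
contact_force: [-0.2, -0.1, 0.4]
gripper_width: 0.891
grasp_force: 0.0
```

```bash
python3 - <<'E'
from h import *
e,r,o=pose();y=r.apply([0,1,0]);print(e,np.degrees(np.arctan2(y[1],y[0])))
c=cam('wrist','w4.png');chk();s=cam('scene','s4.png')
cv2.imwrite('pics/s4c.png',cv2.resize(s['img'][140:340,150:430],None,fx=2.8,fy=2.8)[:,:,::-1])
print(shift([.628,.097-.026,.25]))
E
```

```text
[ 0.55837823 -0.32556576  0.33860885] -91.55410338371249
red 25.6 orange 29.1 black 2.4 wood 2.2 
[0.0578, -0.3988, 0.0879]
```

View pics/s4c.png

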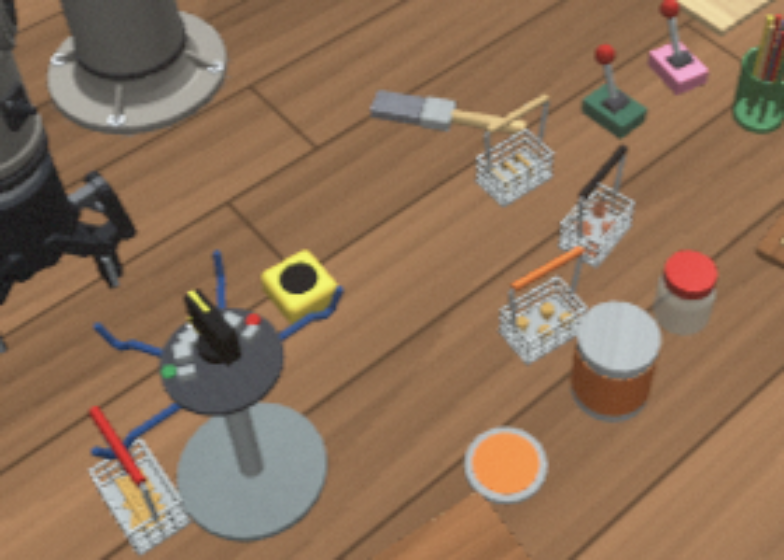

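Red hangs on hook 4. The orange basket has been knocked (bar now at crop 513,287 to 582,250), so I'll remeasure it.

```bash
python3 - <<'E'
from h import *
T=load('top');S=load('scene')
def ends(c,x0,y0,x1,y1):
    h=cv2.cvtColor(c['img'],cv2.COLOR_RGB2HSV)[y0:y1,x0:x1].astype(int)
    m=((h[...,0]>=7)&(h[...,0]<=14)&(h[...,1]>195)&(h[...,2]>190)).astype(np.uint8)
    n,l,st,_=cv2.connectedComponentsWithStats(m,connectivity=8);k=1+st[1:,4].argmax()
    v,u=np.nonzero(l==k);p=np.c_[u+x0,v+y0].astype(float);mu=p.mean(0);d=np.linalg.svd(p-mu,full_matrices=False)[2][0];t=(p-mu)@d
    a,b=mu+d*t.min(),mu+d*t.max();return (a,b,len(p)) if a[0]<b[0] else (b,a,len(p))
a=ends(T,295,155,350,215);b=ends(S,325,220,365,250);print(a,b)
p=tri(ray(T,*a[0]),ray(S,*b[1]));q=tri(ray(T,*a[1]),ray(S,*b[0]));print(p,q,(p+q)/2,np.linalg.norm(p-q),np.degrees(np.arctan2(*(p-q)[[1,0]])))
E
```

```text
Traceback (most recent call last):
ValueError: attempt to get argmax of an empty sequence
```

```bash
python3 - <<'E'
from h import *
S=load('scene');T=load('top')
q=onz(S,333.2,242.5,.115);p=onz(S,357.9,229.3,.115);m=(p+q)/2
print(p,q,m,np.linalg.norm(p-q),np.degrees(np.arctan2(*(p-q)[[1,0]])))
print(proj(T,m),[T['img'][int(round(proj(T,x)[1])),int(round(proj(T,x)[0]))] for x in(p*.7+q*.3,m,p*.3+q*.7)])
e,r,o=pose();y=r.apply([0,1,0])
print(shift([m[0],m[1]-.026,.23]))
E
```

```text
[0.66278154 0.16065652 0.115     ] [0.64985542 0.07344705 0.115     ] [0.65631848 0.11705179 0.115     ] 0.088162213507199 81.56904053284231
[319.60173382 168.90806598] [array([189, 117,  50], dtype=uint8), array([190, 114,  53], dtype=uint8), array([193, 120,  42], dtype=uint8)]
[0.0855, -0.4196, 0.108]
```

```bash
python3 - <<'E'
from h import *
print(shift([.6525,.0913,.22]))
E
```

```text
[0.0817, -0.4198, 0.118]
```

Call:
{"name": "arm_command", "arguments": {"commands": [0, -0.01, -0.04, 0, 0, -8, 1, 0.02, -0.06, -0.05, 0, 0, -16, 1, 0.03, -0.11, -0.05, 0, 0, -24, 1, 0.04, -0.16, -0.05, 0, 0, -32, 1, 0.05, -0.21, -0.05, 0, 0, -40, 1, 0.06, -0.26, -0.03, 0, 0, -48, 0.6, 0.07, -0.31, 0, 0, 0, -56, 0.6, 0.08, -0.36, 0.04, 0, 0, -64, 0.6]}}

```text
t: 14.7
eef_pos: [0.6413, 0.0065, 0.3152]
tool_rot: [-0.0, 0.853, 0.521, -0.0]
contact_force: [0.1, -0.1, -0.2]
gripper_width: 0.604
grasp_force: 0.0
```

Call:
{"name": "arm_command", "arguments": {"commands": [0.035, -0.02, 0.01, 0, 0, -8, 0.6, 0.05, -0.03, 0.03, 0, 0, -16, 0.6, 0.05, -0.03, 0.04, 0, 0, -19, 0.6, 0.05, -0.03, 0.04, 0, 0, -19, 0.6]}}

```text
t: 15.1
eef_pos: [0.636, 0.0624, 0.2731]
tool_rot: [-0.002, 0.757, 0.653, -0.003]
contact_force: [0.6, -0.2, -0.8]
gripper_width: 0.598
grasp_force: 0.0
```

```bash
cat >> h.py <<'E'
def bar(lo,hi,box,save=None):
    "wrist view: ends of the biggest blob within HSV lo..hi in box, on z=.115"
    c=cam('wrist',save);x0,y0,x1,y1=box
    m=cv2.inRange(cv2.cvtColor(c['img'],cv2.COLOR_RGB2HSV)[y0:y1,x0:x1],lo,hi)
    n,l,st,_=cv2.connectedComponentsWithStats(m,connectivity=8);k=1+st[1:,4].argmax()
    v,u=np.nonzero(l==k);p=np.c_[u+x0,v+y0].astype(float);mu=p.mean(0);d=np.linalg.svd(p-mu,full_matrices=False)[2][0];t=(p-mu)@d
    P=[onz(c,*(mu+d*t.min()),.115,True),onz(c,*(mu+d*t.max()),.115,True)]
    if P[0][1]<P[1][1]:P=P[::-1]
    w=P[0]-P[1];L=np.linalg.norm(w);mid=(P[0]+P[1])/2;yaw=np.degrees(np.arctan2(w[1],w[0]))
    g=mid-.026*w/L;g[2]=.097
    print('n',len(p),'px',(mu+d*t.min()).round(),(mu+d*t.max()).round(),'mid',mid.round(4),'len',L.round(4),'yaw',yaw.round(1),'->',pose()[0].round(4),shift(g,yaw-90))
E
python3 - <<'E'
from h import *
bar((6,170,130),(16,255,255),(220,20,480,260),'w5.png')
E
```

```text
n 1455 px [392. 229.] [423. 197.] mid [0.7229 0.0173 0.115 ] len 0.0471 yaw 39.4 -> [0.637  0.0616 0.2746] [-0.05, 0.075, 0.1773, ('rz', np.float64(42.0))]
```

```bash
python3 - <<'E'
from h import *
bar((5,170,130),(16,255,255),(270,40,372,240),'w6.png')
E
```

```text
n 816 px [329.  79.] [331. 169.] mid [0.656  0.1171 0.115 ] len 0.0883 yaw 82.8 -> [0.6377 0.0612 0.2758] [0.0322, 0.0107, 0.1787, ('rz', np.float64(-1.6))]
```

Call:
{"name": "arm_command", "arguments": {"commands": [0.02, 0.011, 0.04, 0, 0, -1.6, 0.6, 0.032, 0.011, 0.08, 0, 0, -1.6, 0.6, 0.032, 0.011, 0.12, 0, 0, -1.6, 0.6, 0.032, 0.011, 0.16, 0, 0, -1.6, 0.6, 0.032, 0.011, 0.178, 0, 0, -1.6, 0.6, 0.032, 0.011, 0.178, 0, 0, -1.6, 0.6, 0.032, 0.011, 0.178, 0, 0, -1.6, 0.3, 0.032, 0.011, 0.178, 0, 0, -1.6, 0]}}

```text
t: 16.0
eef_pos: [0.6556, 0.0922, 0.1014]
tool_rot: [0.001, 0.749, 0.662, 0.002]
contact_force: [-1.2, 0.5, 0.1]
gripper_width: 0.27
grasp_force: 0.0
```

Call:
{"name": "arm_command", "arguments": {"commands": [0, 0, 0, 0, 0, 0, 0, 0, 0, 0, 0, 0, 0, 0, 0, 0, 0, 0, 0, 0, 0, 0, 0, -0.01, 0, 0, 0, 0, 0, 0, -0.04, 0, 0, 0, 0, 0, 0, -0.08, 0, 0, 0, 0, 0, 0, -0.12, 0, 0, 0, 0, 0, 0, -0.15, 0, 0, 0, 0]}}

```text
t: 16.8
eef_pos: [0.6541, 0.0921, 0.2522]
tool_rot: [0.001, 0.749, 0.663, 0.001]
contact_force: [0.3, 0.2, -1.7]
gripper_width: 0.09
grasp_force: 58.8
```

```bash
python3 -c "
from h import *
to('h1',.17,.25)"
```

```text
[0.6541 0.0921 0.2522] -> [ 0.5662 -0.0502  0.25  ] yaw -7.0 to -91.9 shift [-0.152, -0.07, 0.0019] rz 84.9
```

Call:
{"name": "arm_command", "arguments": {"commands": [-0.02, -0.008, 0, 0, 0, 8, 0, -0.04, -0.017, 0, 0, 0, 16, 0, -0.06, -0.025, 0, 0, 0, 24, 0, -0.08, -0.034, 0, 0, 0, 32, 0, -0.1, -0.043, 0, 0, 0, 40, 0, -0.12, -0.052, 0, 0, 0, 48, 0, -0.14, -0.062, 0, 0, 0, 56, 0, -0.152, -0.07, 0, 0, 0, 64, 0]}}

```text
t: 17.6
eef_pos: [0.5645, -0.0524, 0.2492]
tool_rot: [0.0, 0.987, 0.161, -0.0]
contact_force: [-0.6, -0.1, -3.0]
gripper_width: 0.093
grasp_force: 58.8
```

Call:
{"name": "arm_command", "arguments": {"commands": [0, 0, 0.01, 0, 0, 7, 0, 0, 0, 0.02, 0, 0, 14, 0, 0, 0, 0.03, 0, 0, 21, 0, 0, 0, 0.035, 0, 0, 21, 0, 0, 0, 0.035, 0, 0, 21, 0, 0, 0, 0.035, 0, 0, 21, 0]}}

```text
t: 18.2
eef_pos: [0.5659, -0.0504, 0.2143]
tool_rot: [-0.0, 1.0, -0.016, 0.0]
contact_force: [0.3, -0.2, -2.7]
gripper_width: 0.092
grasp_force: 58.7
```

```bash
python3 -c "
from h import *
to('h1',.17,.215);to('h1',.106,.215)"
```

```text
[ 0.5659 -0.0504  0.2143] -> [ 0.5662 -0.0502  0.215 ] yaw -91.8 to -91.9 shift [0.0002, -0.0002, -0.0007] rz 0.1
[ 0.5659 -0.0504  0.2143] -> [ 0.564  -0.1142  0.215 ] yaw -91.8 to -91.9 shift [0.0002, 0.0638, -0.0007] rz 0.1
```

Call:
{"name": "arm_command", "arguments": {"commands": [0, 0.015, -0.002, 0, 0, 0, 0, 0, 0.03, -0.002, 0, 0, 0, 0, 0, 0.045, -0.002, 0, 0, 0, 0, 0, 0.06, -0.002, 0, 0, 0, 0, 0, 0.063, -0.002, 0, 0, 0, 0, 0, 0.063, -0.002, 0, 0, 0, 0, 0, 0.063, 0.01, 0, 0, 0, 0, 0, 0.063, 0.02, 0, 0, 0, 0]}}

```text
t: 19.0
eef_pos: [0.5635, -0.1124, 0.1927]
tool_rot: [-0.0, 1.0, -0.017, -0.0]
contact_force: [0.5, 0.3, -3.9]
gripper_width: 0.085
grasp_force: 58.8
```

Call:
{"name": "arm_command", "arguments": {"commands": [0, -0.001, 0.01, 0, 0, 0, 0, 0, -0.001, 0.02, 0, 0, 0, 0, 0, -0.001, 0.026, 0, 0, 0, 0, 0, -0.001, 0.028, 0, 0, 0, 0, 0, -0.001, 0.028, 0, 0, 0, 0]}}

```text
t: 19.5
eef_pos: [0.5671, -0.1105, 0.1682]
tool_rot: [-0.001, 1.0, -0.016, 0.004]
contact_force: [0.9, 3.8, 11.6]
gripper_width: 0.09
grasp_force: 60.7
```

```bash
python3 -c "
from h import *
to('h1',.108,.166)"
```

```text
[ 0.5671 -0.1105  0.1682] -> [ 0.5641 -0.1122  0.166 ] yaw -91.9 to -91.9 shift [-0.003, 0.0018, 0.0022] rz 0.0
```

Call:
{"name": "arm_command", "arguments": {"commands": [0, 0, -0.001, 0, 0, 0, 0.2, 0, 0, -0.001, 0, 0, 0, 0.4, 0, 0, -0.001, 0, 0, 0, 0.4, 0, 0, -0.02, 0, 0, 0, 0.4, 0, 0, -0.06, 0, 0, 0, 0.4, 0, 0, -0.1, 0, 0, 0, 0.6, 0, 0, -0.14, 0, 0, 0, 0.8, 0, 0, -0.14, 0, 0, 0, 1]}}

```text
t: 20.3
eef_pos: [0.5665, -0.1129, 0.3116]
tool_rot: [0.001, 1.0, -0.018, 0.005]
contact_force: [0.5, 0.2, -0.1]
gripper_width: 0.891
grasp_force: 0.0
```

```bash
python3 - <<'E'
from h import *
e,r,o=pose();y=r.apply([0,1,0]);print(e,np.degrees(np.arctan2(y[1],y[0])),o['contact_force'])
chk();print(shift([.471,.245-.045,.23]))
E
```

```text
[ 0.56650904 -0.11288567  0.311595  ] -92.02303461235783 [ 0.52818839  0.22542842 -0.08367855]
red 26.6 orange 32.9 black 2.7 wood 2.4 
[-0.1055, -0.3094, 0.0776]
```

Call:
{"name": "arm_command", "arguments": {"commands": [-0.01, -0.03, 0, 0, 0, -8, 1, -0.02, -0.07, 0, 0, 0, -16, 1, -0.04, -0.11, 0, 0, 0, -24, 1, -0.05, -0.15, 0.02, 0, 0, -32, 1, -0.07, -0.19, 0.04, 0, 0, -40, 1, -0.08, -0.23, 0.06, 0, 0, -48, 1, -0.095, -0.27, 0.075, 0, 0, -56, 1, -0.105, -0.31, 0.075, 0, 0, -64, 1]}}

```text
t: 21.15
eef_pos: [0.4663, 0.201, 0.2271]
tool_rot: [-0.0, 0.856, 0.518, -0.003]
contact_force: [0.6, 0.4, 0.1]
gripper_width: 1.003
grasp_force: 0.0
```

Call:
{"name": "arm_command", "arguments": {"commands": [0, 0, 0, 0, 0, -8, 1, 0, 0, 0, 0, 0, -16, 1, 0, 0, 0, 0, 0, -25, 1, 0, 0, 0, 0, 0, -25, 1, 0, 0, 0, 0, 0, -25, 1]}}

```text
t: 21.65
eef_pos: [0.4689, 0.2004, 0.2297]
tool_rot: [-0.0, 0.727, 0.687, -0.001]
contact_force: [-0.3, -0.3, -0.5]
gripper_width: 0.997
grasp_force: 0.0
```

```bash
python3 - <<'E'
from h import *
c=cam('wrist','w7.png');e=pose()[0];i=c['img']
cv2.imwrite('pics/w7c.png',i[30:250,200:440][:,:,::-1]);print(e)
h=cv2.cvtColor(i,cv2.COLOR_RGB2HSV)
# predicted ends of bar seen at column ~318: print HSV along the row through the middle
for v in(110,140,170): print(v,[(u,*h[v,u]) for u in range(304,334,3)])
E
```

```text
[0.46904813 0.20052068 0.22992248]
110 [(304, np.uint8(90), np.uint8(6), np.uint8(180)), (307, np.uint8(90), np.uint8(7), np.uint8(182)), (310, np.uint8(98), np.uint8(6), np.uint8(183)), (313, np.uint8(19), np.uint8(72), np.uint8(185)), (316, np.uint8(19), np.uint8(110), np.uint8(220)), (319, np.uint8(19), np.uint8(112), np.uint8(219)), (322, np.uint8(19), np.uint8(114), np.uint8(206)), (325, np.uint8(20), np.uint8(24), np.uint8(160)), (328, np.uint8(102), np.uint8(7), np.uint8(179)), (331, np.uint8(108), np.uint8(7), np.uint8(181))]
140 [(304, np.uint8(103), np.uint8(10), np.uint8(182)), (307, np.uint8(75), np.uint8(3), np.uint8(173)), (310, np.uint8(15), np.uint8(6), np.uint8(174)), (313, np.uint8(17), np.uint8(71), np.uint8(186)), (316, np.uint8(18), np.uint8(112), np.uint8(218)), (319, np.uint8(19), np.uint8(111), np.uint8(219)), (322, np.uint8(19), np.uint8(114), np.uint8(204)), (325, np.uint8(19), np.uint8(41), np.uint8(157)), (328, np.uint8(30), np.uint8(6), np.uint8(169)), (331, np.uint8(90), np.uint8(1), np.uint8(174))]
170 [(304, np.uint8(15), np.uint8(6), np.uint8(163)), (307, np.uint8(0), np.uint8(6), np.uint8(162)), (310, np.uint8(18), np.uint8(8), np.uint8(162)), (313, np.uint8(18), np.uint8(64), np.uint8(187)), (316, np.uint8(19), np.uint8(111), np.uint8(219)), (319, np.uint8(19), np.uint8(114), np.uint8(219)), (322, np.uint8(17), np.uint8(113), np.uint8(206)), (325, np.uint8(17), np.uint8(47), np.uint8(153)), (328, np.uint8(10), np.uint8(14), np.uint8(165)), (331, np.uint8(11), np.uint8(17), np.uint8(169))]
```

View pics/w7c.png

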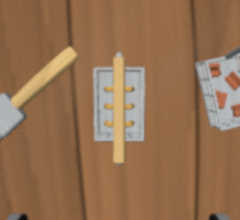

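The wooden bar runs from (319,88) to (319,192) in the full picture, aligned with the tool.

```bash
python3 - <<'E'
from h import *
bar((15,80,190),(23,160,255),(300,60,340,230))
E
```

```text
n 1039 px [317.  87.] [318. 192.] mid [0.4709 0.2467 0.115 ] len 0.0885 yaw 87.0 -> [0.4692 0.2006 0.2302] [0.0201, -0.0007, 0.1332, ('rz', np.float64(-0.2))]
```

Call:
{"name": "arm_command", "arguments": {"commands": [0.01, 0, 0.04, 0, 0, 0, 1, 0.02, 0, 0.08, 0, 0, 0, 0.8, 0.02, 0, 0.12, 0, 0, 0, 0.6, 0.02, 0, 0.133, 0, 0, 0, 0.6, 0.02, 0, 0.133, 0, 0, 0, 0.6, 0.02, 0, 0.133, 0, 0, 0, 0.3, 0.02, 0, 0.133, 0, 0, 0, 0, 0.02, 0, 0.133, 0, 0, 0, 0]}}

```text
t: 22.55
eef_pos: [0.4716, 0.2213, 0.0995]
tool_rot: [0.001, 0.726, 0.688, 0.001]
contact_force: [-4.9, -1.9, 15.8]
gripper_width: 0.101
grasp_force: 46.0
```

Call:
{"name": "arm_command", "arguments": {"commands": [0, 0, 0, 0, 0, 0, 0, 0, 0, 0, 0, 0, 0, 0, 0, 0, 0, 0, 0, 0, 0, 0, 0, -0.01, 0, 0, 0, 0, 0, 0, -0.04, 0, 0, 0, 0, 0, 0, -0.08, 0, 0, 0, 0, 0, 0, -0.12, 0, 0, 0, 0, 0, 0, -0.15, 0, 0, 0, 0]}}

```text
t: 23.35
eef_pos: [0.4706, 0.2213, 0.2511]
tool_rot: [0.0, 0.725, 0.688, 0.001]
contact_force: [0.8, 0.0, -2.5]
gripper_width: 0.093
grasp_force: 58.9
```

```bash
python3 -c "
from h import *
to('h3',.18,.40)
to('h2',.18,.25)"
```

```text
[0.4706 0.2213 0.2511] -> [ 0.44   -0.3287  0.4   ] yaw -3.0 to 28.099999999999994 shift [-0.5507, -0.0017, -0.1495] rz -31.1
[0.4706 0.2213 0.2511] -> [ 0.4199 -0.148   0.25  ] yaw -3.0 to -31.900000000000006 shift [-0.3714, -0.0314, 0.0006] rz 28.9
```

Call:
{"name": "arm_command", "arguments": {"commands": [0, 0, -0.04, 0, 0, 0, 0, -0.02, 0, -0.09, 0, 0, -2, 0, -0.05, 0, -0.14, 0, 0, -4, 0, -0.09, 0, -0.15, 0, 0, -6, 0, -0.13, 0, -0.15, 0, 0, -8, 0, -0.17, 0, -0.15, 0, 0, -10, 0, -0.21, 0, -0.15, 0, 0, -12, 0, -0.25, 0, -0.15, 0, 0, -14, 0]}}

```text
t: 24.15
eef_pos: [0.4564, -0.03, 0.3986]
tool_rot: [0.001, 0.635, 0.772, 0.0]
contact_force: [1.2, 0.7, -2.5]
gripper_width: 0.091
grasp_force: 58.9
```

```bash
python3 -c "
from h import *
to('h3',.18,.40)"
```

```text
[ 0.4564 -0.03    0.3986] -> [ 0.44   -0.3287  0.4   ] yaw 11.1 to 28.099999999999994 shift [-0.2899, -0.0737, -0.0013] rz -17.0
```

Call:
{"name": "arm_command", "arguments": {"commands": [-0.04, -0.01, 0, 0, 0, -2, 0, -0.08, -0.02, 0, 0, 0, -4, 0, -0.12, -0.03, 0, 0, 0, -6, 0, -0.16, -0.04, 0, 0, 0, -9, 0, -0.2, -0.05, 0, 0, 0, -12, 0, -0.24, -0.06, 0, 0, 0, -15, 0, -0.27, -0.07, 0, 0, 0, -17, 0, -0.29, -0.074, 0, 0, 0, -17, 0]}}

```text
t: 24.95
eef_pos: [0.4385, -0.3302, 0.3982]
tool_rot: [0.0, 0.516, 0.857, -0.0]
contact_force: [-0.3, 1.2, -2.5]
gripper_width: 0.094
grasp_force: 58.9
```

Call:
{"name": "arm_command", "arguments": {"commands": [0, 0, 0.03, 0, 0, 0, 0, 0, 0, 0.07, 0, 0, 0, 0, 0, 0, 0.11, 0, 0, 0, 0, 0, 0, 0.15, 0, 0, 0, 0, 0, 0, 0.185, 0, 0, 0, 0, 0, 0, 0.185, 0, 0, 0, 0, 0, 0, 0.185, 0, 0, 0, 0, 0, 0, 0.185, 0, 0, 0, 0]}}

```text
t: 25.75
eef_pos: [0.4416, -0.3283, 0.2154]
tool_rot: [0.002, 0.515, 0.857, 0.0]
contact_force: [-0.6, 0.2, -2.6]
gripper_width: 0.086
grasp_force: 58.9
```

```bash
python3 -c "
from h import *
to('h3',.107,.217)"
```

```text
[ 0.4416 -0.3283  0.2154] -> [ 0.5044 -0.2943  0.217 ] yaw 28.0 to 28.099999999999994 shift [0.0005, 0.0713, -0.0014] rz -0.1
```

Call:
{"name": "arm_command", "arguments": {"commands": [0, 0.015, -0.002, 0, 0, 0, 0, 0, 0.03, -0.002, 0, 0, 0, 0, 0, 0.045, -0.002, 0, 0, 0, 0, 0, 0.06, -0.002, 0, 0, 0, 0, 0, 0.071, -0.002, 0, 0, 0, 0, 0, 0.071, -0.002, 0, 0, 0, 0, 0, 0.071, 0.01, 0, 0, 0, 0, 0, 0.071, 0.02, 0, 0, 0, 0]}}

```text
t: 26.55
eef_pos: [0.5019, -0.2947, 0.1915]
tool_rot: [-0.0, 0.515, 0.857, -0.0]
contact_force: [-0.0, 0.7, -3.0]
gripper_width: 0.092
grasp_force: 59.0
```

Call:
{"name": "arm_command", "arguments": {"commands": [0, 0, 0.01, 0, 0, 0, 0, 0, 0, 0.02, 0, 0, 0, 0, 0, 0, 0.026, 0, 0, 0, 0, 0, 0, 0.028, 0, 0, 0, 0, 0, 0, 0.028, 0, 0, 0, 0]}}

```text
t: 27.05
eef_pos: [0.503, -0.2959, 0.1662]
tool_rot: [0.001, 0.516, 0.857, -0.001]
contact_force: [-3.6, -1.8, 10.8]
gripper_width: 0.087
grasp_force: 61.2
```

```bash
python3 -c "
from h import *
to('h3',.108,.166)"
```

```text
[ 0.503  -0.2959  0.1662] -> [ 0.5035 -0.2948  0.166 ] yaw 27.9 to 28.099999999999994 shift [0.0007, 0.001, 0.0002] rz -0.2
```

Call:
{"name": "arm_command", "arguments": {"commands": [0, 0, -0.001, 0, 0, 0, 0.2, 0, 0, -0.001, 0, 0, 0, 0.4, 0, 0, -0.001, 0, 0, 0, 0.4, 0, 0, -0.02, 0, 0, 0, 0.4, 0, 0, -0.06, 0, 0, 0, 0.4, 0, 0, -0.1, 0, 0, 0, 0.6, 0, 0, -0.14, 0, 0, 0, 0.8, 0, 0, -0.18, 0, 0, 0, 1]}}

```text
t: 27.85
eef_pos: [0.5027, -0.2938, 0.3461]
tool_rot: [-0.0, 0.515, 0.857, 0.0]
contact_force: [0.5, -0.4, 0.3]
gripper_width: 0.892
grasp_force: 0.0
```

```bash
python3 - <<'E'
from h import *
e,r,o=pose();y=r.apply([0,1,0]);print(e,np.degrees(np.arctan2(y[1],y[0])),o['contact_force'])
chk();s=cam('scene','s8.png');print(shift([.605,.254-.045,.25]))
E
```

```text
[ 0.50269773 -0.29383235  0.34614933] 28.02909410770257 [ 0.50849536 -0.38142737  0.32260666]
red 25.7 orange 31.8 black 2.4 wood 30.7 
[0.3991, 0.3239, 0.0995]
```

Call:
{"name": "arm_command", "arguments": {"commands": [0.03, 0.025, -0.02, 0, 0, 3, 1, 0.065, 0.05, -0.03, 0, 0, 6, 1, 0.1, 0.08, -0.03, 0, 0, 9, 1, 0.135, 0.11, -0.03, 0, 0, 12, 1, 0.17, 0.14, -0.03, 0, 0, 16.4, 1, 0.205, 0.17, -0.02, 0, 0, 16.4, 1, 0.24, 0.2, 0, 0, 0, 16.4, 1, 0.275, 0.225, 0.02, 0, 0, 16.4, 1]}}

```text
t: 28.75
eef_pos: [0.5726, 0.0565, 0.3236]
tool_rot: [0.0, 0.632, 0.775, 0.0]
contact_force: [0.6, 0.2, 0.5]
gripper_width: 0.999
grasp_force: 0.0
```

```bash
python3 -c "
from h import *
print(shift([.605,.209,.25],11.6))"
```

```text
[0.1428, 0.0624, 0.0737, ('rz', np.float64(0.0))]
```

Call:
{"name": "arm_command", "arguments": {"commands": [0.045, 0.02, 0.02, 0, 0, 0, 1, 0.09, 0.04, 0.04, 0, 0, 0, 1, 0.13, 0.058, 0.06, 0, 0, 0, 1, 0.143, 0.062, 0.074, 0, 0, 0, 1, 0.143, 0.062, 0.074, 0, 0, 0, 1, 0.143, 0.062, 0.074, 0, 0, 0, 1]}}

```text
t: 29.35
eef_pos: [0.604, 0.2064, 0.2498]
tool_rot: [-0.0, 0.632, 0.775, -0.001]
contact_force: [-0.1, -1.1, -0.3]
gripper_width: 0.999
grasp_force: 0.0
```

```bash
python3 - <<'E'
from h import *
bar((0,0,0),(180,255,60),(285,40,355,230),'w9.png')
E
```

```text
n 855 px [325.  85.] [327. 181.] mid [0.6008 0.2574 0.115 ] len 0.0869 yaw 102.8 -> [0.6046 0.2055 0.2507] [0.0257, 0.0072, 0.1537, ('rz', np.float64(-1.2))]
```

Call:
{"name": "arm_command", "arguments": {"commands": [0.012, 0.006, 0.04, 0, 0, -1.2, 1, 0.024, 0.006, 0.08, 0, 0, -1.2, 0.8, 0.024, 0.006, 0.12, 0, 0, -1.2, 0.6, 0.024, 0.006, 0.152, 0, 0, -1.2, 0.6, 0.024, 0.006, 0.152, 0, 0, -1.2, 0.6, 0.024, 0.006, 0.152, 0, 0, -1.2, 0.3, 0.024, 0.006, 0.152, 0, 0, -1.2, 0, 0.024, 0.006, 0.152, 0, 0, -1.2, 0]}}

```text
t: 30.2
eef_pos: [0.6069, 0.2318, 0.1014]
tool_rot: [0.001, 0.624, 0.781, 0.002]
contact_force: [-4.8, -3.3, 15.8]
gripper_width: 0.097
grasp_force: 44.1
```

Call:
{"name": "arm_command", "arguments": {"commands": [0, 0, 0, 0, 0, 0, 0, 0, 0, 0, 0, 0, 0, 0, 0, 0, 0, 0, 0, 0, 0, 0, 0, -0.01, 0, 0, 0, 0, 0, 0, -0.04, 0, 0, 0, 0, 0, 0, -0.08, 0, 0, 0, 0, 0, 0, -0.12, 0, 0, 0, 0, 0, 0, -0.15, 0, 0, 0, 0]}}

```text
t: 31.0
eef_pos: [0.6057, 0.232, 0.2526]
tool_rot: [0.001, 0.624, 0.782, 0.001]
contact_force: [0.3, 0.5, -2.9]
gripper_width: 0.091
grasp_force: 58.9
```

```bash
python3 -c "
from h import *
to('h2',.18,.33)"
```

```text
[0.6057 0.232  0.2526] -> [ 0.4199 -0.148   0.33  ] yaw 12.8 to -31.900000000000006 shift [-0.3292, -0.2652, -0.0784] rz 44.7
```

Call:
{"name": "arm_command", "arguments": {"commands": [-0.03, -0.025, -0.02, 0, 0, 4, 0, -0.06, -0.05, -0.04, 0, 0, 8, 0, -0.09, -0.075, -0.06, 0, 0, 13, 0, -0.12, -0.1, -0.075, 0, 0, 18, 0, -0.15, -0.125, -0.078, 0, 0, 23, 0, -0.18, -0.15, -0.078, 0, 0, 28, 0, -0.21, -0.175, -0.078, 0, 0, 33, 0, -0.24, -0.2, -0.078, 0, 0, 38, 0]}}

```text
t: 31.8
eef_pos: [0.4623, -0.0478, 0.3277]
tool_rot: [0.0, 0.845, 0.535, 0.0]
contact_force: [0.5, -1.8, -2.1]
gripper_width: 0.091
grasp_force: 58.8
```

```bash
python3 -c "
from h import *
to('h2',.175,.33)"
```

```text
[ 0.4623 -0.0478  0.3277] -> [ 0.4242 -0.1506  0.33  ] yaw -25.4 to -31.900000000000006 shift [-0.1092, 0.0096, -0.0023] rz 6.5
```

Call:
{"name": "arm_command", "arguments": {"commands": [-0.03, 0.002, 0, 0, 0, 2, 0, -0.06, 0.005, 0, 0, 0, 4, 0, -0.09, 0.008, 0, 0, 0, 6.5, 0, -0.109, 0.01, 0.02, 0, 0, 6.5, 0, -0.109, 0.01, 0.05, 0, 0, 6.5, 0, -0.109, 0.01, 0.08, 0, 0, 6.5, 0, -0.109, 0.01, 0.11, 0, 0, 6.5, 0, -0.109, 0.01, 0.11, 0, 0, 6.5, 0]}}

```text
t: 32.6
eef_pos: [0.4234, -0.1489, 0.2142]
tool_rot: [-0.002, 0.873, 0.487, -0.002]
contact_force: [-1.2, -0.1, -2.0]
gripper_width: 0.088
grasp_force: 58.8
```

```bash
python3 -c "
from h import *
to('h2',.107,.217)"
```

```text
[ 0.4234 -0.1489  0.2142] -> [ 0.4819 -0.1865  0.217 ] yaw -31.7 to -31.900000000000006 shift [-0.0013, 0.0696, -0.0032] rz 0.2
```

Call:
{"name": "arm_command", "arguments": {"commands": [-0.001, 0.015, -0.003, 0, 0, 0, 0, -0.001, 0.03, -0.003, 0, 0, 0, 0, -0.001, 0.045, -0.003, 0, 0, 0, 0, -0.001, 0.06, -0.003, 0, 0, 0, 0, -0.001, 0.069, -0.003, 0, 0, 0, 0, -0.001, 0.069, -0.003, 0, 0, 0, 0, -0.001, 0.069, 0.01, 0, 0, 0, 0, -0.001, 0.069, 0.02, 0, 0, 0, 0]}}

```text
t: 33.4
eef_pos: [0.4836, -0.1863, 0.1959]
tool_rot: [-0.0, 0.873, 0.487, -0.0]
contact_force: [-0.6, -0.3, -2.6]
gripper_width: 0.09
grasp_force: 58.9
```

Call:
{"name": "arm_command", "arguments": {"commands": [0, 0, 0.01, 0, 0, 0, 0, 0, 0, 0.02, 0, 0, 0, 0, 0, 0, 0.026, 0, 0, 0, 0, 0, 0, 0.028, 0, 0, 0, 0, 0, 0, 0.028, 0, 0, 0, 0]}}

```text
t: 33.9
eef_pos: [0.4838, -0.1856, 0.1692]
tool_rot: [-0.001, 0.873, 0.488, -0.0]
contact_force: [-7.2, 4.5, 11.5]
gripper_width: 0.087
grasp_force: 62.0
```

```bash
python3 -c "
from h import *
to('h2',.108,.166)"
```

```text
[ 0.4838 -0.1856  0.1692] -> [ 0.4811 -0.186   0.166 ] yaw -31.6 to -31.900000000000006 shift [-0.0018, -0.0021, 0.0032] rz 0.3
```

Release, rise, and check all four, then look before gripping the knob.

Call:
{"name": "arm_command", "arguments": {"commands": [0, -0.002, -0.002, 0, 0, 0, 0.2, 0, -0.002, -0.002, 0, 0, 0, 0.4, 0, -0.002, -0.002, 0, 0, 0, 0.4, 0, -0.002, -0.02, 0, 0, 0, 0.4, 0, -0.002, -0.06, 0, 0, 0, 0.4, 0, -0.002, -0.1, 0, 0, 0, 0.6, 0, -0.002, -0.14, 0, 0, 0, 0.6, 0, -0.002, -0.18, 0, 0, 0, 0.5]}}

```text
t: 34.7
eef_pos: [0.4825, -0.1859, 0.3503]
tool_rot: [0.0, 0.873, 0.487, 0.0]
contact_force: [0.3, 0.2, -0.8]
gripper_width: 0.5
grasp_force: 0.0
```

```bash
python3 - <<'E'
from h import *
e,r,o=pose();y=r.apply([0,1,0]);print(e,np.degrees(np.arctan2(y[1],y[0])),o['contact_force'],o['q'][6])
s=cam('scene','s10.png');cv2.imwrite('pics/s10c.png',cv2.resize(s['img'][200:340,130:330],None,fx=4,fy=4,interpolation=cv2.INTER_CUBIC)[:,:,::-1])
print(shift([.5865,-.2215,.32]))
E
```

```text
[ 0.48254971 -0.1858587   0.35027434] -31.704779502196935 [ 0.29402085  0.20595326 -0.82441129] -0.3313753726158156
[0.0233, 0.1039, 0.0386]
```

View pics/s10c.png

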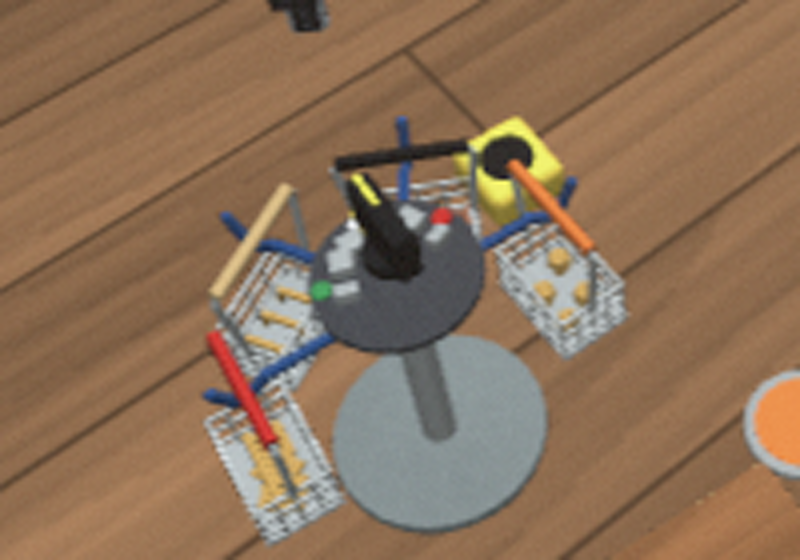

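All four baskets hang, each on its own hook: wood, black, orange and red, at crop (255,240), (403,155), (555,205) and (240,385). Back to the knob.

Call:
{"name": "arm_command", "arguments": {"commands": [0, 0.02, 0, 0, 0, 8, 0.5, 0.005, 0.045, 0, 0, 0, 16, 0.5, 0.01, 0.07, 0, 0, 0, 24, 0.5, 0.018, 0.09, 0, 0, 0, 32, 0.5, 0.023, 0.104, 0, 0, 0, 40, 0.5, 0.023, 0.104, 0.02, 0, 0, 48, 0.5, 0.023, 0.104, 0.038, 0, 0, 56, 0.5, 0.023, 0.104, 0.038, 0, 0, 60.2, 0.5]}}

```text
t: 35.55
eef_pos: [0.5821, -0.2205, 0.3071]
tool_rot: [-0.001, 1.0, -0.019, -0.003]
contact_force: [-0.8, -0.3, 0.5]
gripper_width: 0.502
grasp_force: 0.0
```

Call:
{"name": "arm_command", "arguments": {"commands": [0, 0, 0, 0, 0, 0, 0.5, 0, 0, 0, 0, 0, 0, 0.5, 0, 0, 0, 0, 0, 0, 0.5]}}

```text
t: 35.85
eef_pos: [0.5836, -0.2209, 0.3111]
tool_rot: [0.0, 1.0, -0.016, 0.0]
contact_force: [0.6, -0.8, 0.1]
gripper_width: 0.501
grasp_force: 0.0
```

```bash
python3 -c "
from h import *
print(pose()[0],shift([.5868,-.2215,.247],88.1))"
```

```text
[ 0.58356036 -0.22094962  0.31114035] [0.0032, 0.0004, 0.0641, ('rz', np.float64(0.1))]
```

Call:
{"name": "arm_command", "arguments": {"commands": [0.003, 0, 0.03, 0, 0, 0, 0.5, 0.003, 0, 0.055, 0, 0, 0, 0.5, 0.003, 0, 0.065, 0, 0, 0, 0.5, 0.003, 0, 0.065, 0, 0, 0, 0.5, 0.003, 0, 0.065, 0, 0, 0, 0.3, 0.003, 0, 0.065, 0, 0, 0, 0, 0.003, 0, 0.065, 0, 0, 0, 0, 0.003, 0, 0.065, 0, 0, 0, 0], "force": 90}}

```text
t: 36.65
eef_pos: [0.5875, -0.2204, 0.2477]
tool_rot: [-0.0, 1.0, -0.016, 0.002]
contact_force: [-0.9, 2.7, 6.7]
gripper_width: 0.176
grasp_force: 89.0
```

Call:
{"name": "arm_command", "arguments": {"commands": [0, 0, 0, 0, 0, 0, 0, 0, 0, 0, 0, 0, 0, 0, 0, 0, -0.004, 0, 0, 0, 0, 0, 0, -0.008, 0, 0, 0, 0, 0, 0, -0.012, 0, 0, 0, 0, 0, 0, -0.0145, 0, 0, 0, 0, 0, 0, -0.0145, 0, 0, 0, 0, 0, 0, -0.0145, 0, 0, 0, 0]}}

```text
t: 37.45
eef_pos: [0.5873, -0.2203, 0.2594]
tool_rot: [-0.0, 1.0, -0.016, 0.001]
contact_force: [7.0, 0.5, -8.6]
gripper_width: 0.17
grasp_force: 87.7
```

Call:
{"name": "arm_command", "arguments": {"commands": [0, 0, -0.0005, 0, 0, -0.5, 0, 0, 0, -0.0005, 0, 0, -1.5, 0, 0, 0, -0.0005, 0, 0, -3, 0, 0, 0, -0.0005, 0, 0, -5, 0, 0, 0, -0.0005, 0, 0, -7, 0, 0, 0, -0.0005, 0, 0, -9.5, 0, 0, 0, -0.0005, 0, 0, -12, 0, 0, 0, -0.0005, 0, 0, -14.5, 0]}}

```text
t: 38.25
eef_pos: [0.5873, -0.22, 0.2597]
tool_rot: [-0.0, 0.994, 0.111, 0.001]
contact_force: [6.9, 2.3, -9.5]
gripper_width: 0.176
grasp_force: 87.7
```

Call:
{"name": "arm_command", "arguments": {"commands": [0, 0, 0, 0, 0, -3, 0, 0, 0, 0, 0, 0, -6, 0, 0, 0, 0, 0, 0, -9, 0, 0, 0, 0, 0, 0, -12, 0, 0, 0, 0, 0, 0, -15, 0, 0, 0, 0, 0, 0, -18, 0, 0, 0, 0, 0, 0, -21, 0, 0, 0, 0, 0, 0, -24, 0]}}

```text
t: 39.05
eef_pos: [0.5871, -0.2196, 0.2595]
tool_rot: [-0.001, 0.949, 0.316, 0.001]
contact_force: [6.3, 3.7, -7.8]
gripper_width: 0.173
grasp_force: 87.7
```

Call:
{"name": "arm_command", "arguments": {"commands": [0, 0, 0, 0, 0, -3, 0, 0, 0, 0, 0, 0, -6, 0, 0, 0, 0, 0, 0, -9, 0, 0, 0, 0, 0, 0, -12, 0, 0, 0, 0, 0, 0, -15, 0, 0, 0, 0, 0, 0, -17.5, 0, 0, 0, 0, 0, 0, -20, 0, 0, 0, 0, 0, 0, -22, 0]}}

```text
t: 39.85
eef_pos: [0.5867, -0.2193, 0.2594]
tool_rot: [-0.001, 0.871, 0.491, 0.0]
contact_force: [5.4, 3.8, -9.3]
gripper_width: 0.165
grasp_force: 87.8
```

Call:
{"name": "arm_command", "arguments": {"commands": [0, 0, 0, 0, 0, -2, 0, 0, 0, 0, 0, 0, -4, 0, 0, 0, 0, 0, 0, -5.5, 0, 0, 0, 0, 0, 0, -7, 0, 0, 0, 0, 0, 0, -8, 0, 0, 0, 0, 0, 0, -8.25, 0, 0, 0, 0, 0, 0, -8.25, 0, 0, 0, 0, 0, 0, -8.25, 0]}}

```text
t: 40.65
eef_pos: [0.5866, -0.2192, 0.2593]
tool_rot: [-0.001, 0.834, 0.552, 0.0]
contact_force: [4.8, 3.1, -8.8]
gripper_width: 0.172
grasp_force: 87.8
```

```bash
python3 - <<'E'
from h import *
e,r,o=pose();y=r.apply([0,1,0]);print(e,np.degrees(np.arctan2(y[1],y[0])),o['contact_force'],o['torque'])
E
```

```text
[ 0.58655622 -0.2191975   0.25930956] -23.035098277729354 [ 4.77448822  3.10099566 -8.8294024 ] [ 0.66818666 -1.08622007  0.03266168]
```

Call:
{"name": "arm_command", "arguments": {"commands": [0, 0, 0.004, 0, 0, 0, 0, 0, 0, 0.008, 0, 0, 0, 0, 0, 0, 0.012, 0, 0, 0, 0, 0, 0, 0.015, 0, 0, 0, 0, 0, 0, 0.0155, 0, 0, 0, 0, 0, 0, 0.0155, 0, 0, 0, 0, 0, 0, 0.0155, 0, 0, 0, 0]}}

```text
t: 41.35
eef_pos: [0.5868, -0.2193, 0.2476]
tool_rot: [-0.0, 0.834, 0.551, 0.001]
contact_force: [-3.7, 5.7, 11.1]
gripper_width: 0.172
grasp_force: 90.9
```

Call:
{"name": "arm_command", "arguments": {"commands": [0, 0, 0, 0, 0, 0, 0.3, 0, 0, 0, 0, 0, 0, 0.5, 0, 0, 0, 0, 0, 0, 0.5, 0, 0, 0, 0, 0, 0, 0.5, 0, 0, -0.03, 0, 0, 0, 0.5, 0, 0, -0.07, 0, 0, 0, 0.5, 0, 0, -0.11, 0, 0, 0, 0.5, 0, 0, -0.11, 0, 0, 0, 0.5]}}

```text
t: 42.15
eef_pos: [0.5888, -0.2217, 0.3617]
tool_rot: [0.004, 0.835, 0.551, 0.003]
contact_force: [-0.1, -0.2, 1.8]
gripper_width: 0.501
grasp_force: 0.0
```

```bash
python3 - <<'E'
from h import *
e,r,o=pose();print(e,o['q'])
s=cam('scene','s11.png');w=cam('wrist','w11.png')
A=np.zeros((560,800,3),np.uint8)
A[:420,:440]=cv2.resize(s['img'][200:340,130:277],(440,420),interpolation=cv2.INTER_CUBIC);A[:300,440:]=cv2.resize(w['img'][90:340,167:467],(360,300))
cv2.imwrite('pics/p11.png',A[:,:,::-1])
print(shift([.35,.3,.36]),shift([.40,.416,.11]))
E
```

```text
[ 0.58882289 -0.22172003  0.36174961] [ 0.4599295   0.32295519 -0.26485881  1.49308821  0.08684818  1.32644788
 -0.21640592]
[0.3862, -0.4225, -0.0048] [0.5125, -0.4227, 0.2452]
```

View pics/p11.png

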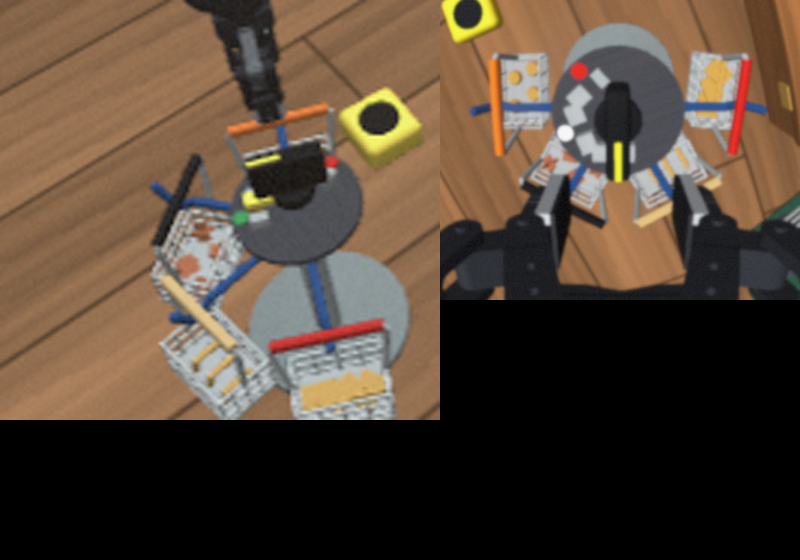

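The pointer is at the green dot, all four baskets hang, and the knob is released. Now the dryer block's orientation.

```bash
python3 - <<'E'
from h import *
c=cam('top');i=c['img'][205:265,195:240];h=cv2.cvtColor(i,cv2.COLOR_RGB2HSV)
m=cv2.inRange(h,(60,80,30),(95,255,200));k=max(cv2.findContours(m,0,1)[0],key=cv2.contourArea)
b=cv2.boxPoints(cv2.minAreaRect(k))+[195,205]
P=np.array([onz(c,*p,.02) for p in b]);print(P.round(3),P.mean(0).round(3),np.linalg.norm(P[0]-P[1]),np.linalg.norm(P[1]-P[2]))
r=cv2.inRange(h,(0,170,100),(6,255,255))|cv2.inRange(h,(172,170,100),(180,255,255))
v,u=np.nonzero(r);print('ball',onz(c,u.mean()+195,v.mean()+205,.088).round(4),len(u))
print(pose()[0],shift([.37,.416,.3],0),shift([.37,.416,.075]))
E
```

```text
[[0.507 0.438 0.02 ]
 [0.508 0.396 0.02 ]
 [0.444 0.393 0.02 ]
 [0.443 0.435 0.02 ]] [0.476 0.415 0.02 ] 0.042613857962634144 0.06410744333784257
ball [0.4503 0.4164 0.088 ] 48
[ 0.58595278 -0.22108276  0.35467512] [0.5009, -0.449, 0.0548, ('rz', np.float64(-23.2))] [0.5009, -0.4489, 0.2798]
```

Call:
{"name": "arm_command", "arguments": {"commands": [0.035, -0.03, 0, 0, 0, -3, 0.3, 0.07, -0.06, 0, 0, 0, -6, 0, 0.105, -0.095, 0, 0, 0, -9, 0, 0.14, -0.13, 0, 0, 0, -12, 0, 0.175, -0.16, 0, 0, 0, -15, 0, 0.21, -0.19, 0, 0, 0, -18, 0, 0.245, -0.22, 0, 0, 0, -21, 0, 0.28, -0.25, 0.02, 0, 0, -23.2, 0]}}

```text
t: 43.1
eef_pos: [0.4663, 0.1364, 0.3358]
tool_rot: [0.001, 0.706, 0.708, 0.001]
contact_force: [1.2, 1.3, 0.4]
gripper_width: 0.0
grasp_force: 0.0
```

```bash
python3 - <<'E'
from h import *
print(pose()[0],shift([.37,.417,.2],0),shift([.37,.417,.078]))
E
```

```text
[0.46627895 0.13637316 0.33584165] [0.2808, -0.0958, 0.1357, ('rz', np.float64(0.2))] [0.2808, -0.0961, 0.2577]
```

Call:
{"name": "arm_command", "arguments": {"commands": [0.04, -0.02, 0, 0, 0, 0, 0, 0.08, -0.04, 0.01, 0, 0, 0, 0, 0.12, -0.06, 0.03, 0, 0, 0, 0, 0.16, -0.08, 0.05, 0, 0, 0, 0, 0.2, -0.096, 0.07, 0, 0, 0, 0, 0.24, -0.096, 0.1, 0, 0, 0, 0, 0.281, -0.096, 0.135, 0, 0, 0, 0, 0.281, -0.096, 0.135, 0, 0, 0, 0]}}

```text
t: 43.9
eef_pos: [0.3663, 0.4173, 0.1945]
tool_rot: [-0.002, 0.705, 0.709, -0.004]
contact_force: [-0.2, -0.6, -0.4]
gripper_width: -0.003
grasp_force: 0.0
```

```bash
python3 - <<'E'
from h import *
bb=shift([.37,.417,.078],0);print(pose()[0],bb)
c=cam('wrist','w12.png');h=cv2.cvtColor(c['img'],cv2.COLOR_RGB2HSV)
r=cv2.inRange(h,(0,180,100),(6,255,255))|cv2.inRange(h,(174,180,100),(180,255,255))
n,l,st,ce=cv2.connectedComponentsWithStats(r)
for k in range(1,n):
    if st[k,4]>40: print(ce[k].round(),st[k,4],onz(c,*ce[k],.088,True).round(3))
E
```

```text
[0.36627101 0.41728337 0.19445715] [0.0001, 0.0047, 0.1164, ('rz', np.float64(0.4))]
[414.  39.] 406 [0.442 0.55  0.088]
[593.  37.] 64 [0.66  0.598 0.088]
[420. 200.] 630 [0.454 0.415 0.088]
[579. 306.] 717 [0.72  0.267 0.088]
```

Call:
{"name": "arm_command", "arguments": {"commands": [0, 0, 0.04, 0, 0, 0, 0, 0, 0, 0.08, 0, 0, 0, 0, 0, 0, 0.114, 0, 0, 0, 0, 0, 0, 0.114, 0, 0, 0, 0, 0, 0.02, 0.114, 0, 0, 0, 0, 0, 0.04, 0.114, 0, 0, 0, 0, 0, 0.05, 0.114, 0, 0, 0, 0, 0, 0.06, 0.114, 0, 0, 0, 0]}}

```text
t: 44.75
eef_pos: [0.431, 0.4156, 0.0882]
tool_rot: [-0.0, 0.707, 0.707, 0.001]
contact_force: [-4.4, 0.1, 6.0]
gripper_width: 0.001
grasp_force: 3.0
```

Call:
{"name": "arm_command", "arguments": {"commands": [0, 0.012, 0, 0, 0, 0, 0, 0, 0.024, 0, 0, 0, 0, 0, 0, 0.036, 0, 0, 0, 0, 0, 0, 0.048, 0, 0, 0, 0, 0, 0, 0.06, 0, 0, 0, 0, 0, 0, 0.066, 0, 0, 0, 0, 0, 0, 0.066, 0, 0, 0, 0]}}

```text
$.commands: bad value
```

```bash
python3 - <<'E'
from h import *
p,r,o=pose();print(p,o['contact_force'],o['torque'],o['joint_vel'].round(3))
c=cam('scene','s13.png');cv2.imwrite('pics/s13c.png',cv2.resize(c['img'][130:215,320:430],None,fx=6,fy=6,interpolation=cv2.INTER_CUBIC)[:,:,::-1])
E
```

```text
[0.43095789 0.41560889 0.08817142] [-4.37137385  0.0571652   5.96683176] [-0.06424027  0.7935472  -0.02660997] [ 0.06   0.089  0.007 -0.163 -0.001  0.083  0.144]
```

View pics/s13c.png

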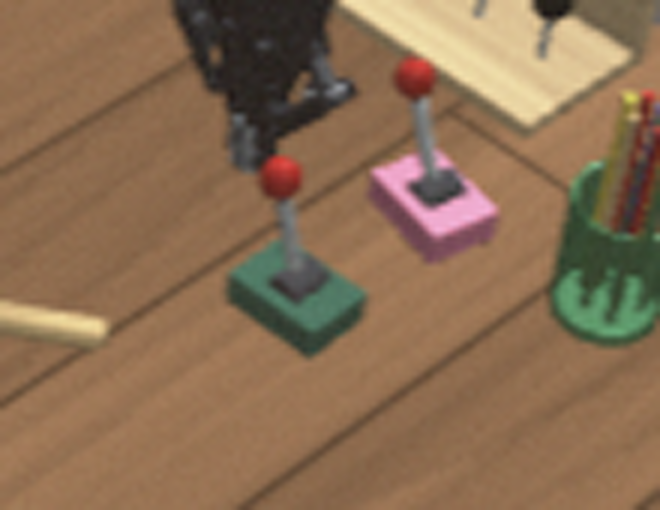

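The finger is just behind the green block's ball (crop 282,178), starting to push; continuing.

Call:
{"name": "arm_command", "arguments": {"commands": [0, 0.006, 0, 0, 0, 0, 0, 0, 0.012, 0, 0, 0, 0, 0, 0, 0.018, 0, 0, 0, 0, 0, 0, 0.024, 0, 0, 0, 0, 0]}}

```text
t: 45.2
eef_pos: [0.4544, 0.4155, 0.0862]
tool_rot: [0.0, 0.707, 0.708, -0.0]
contact_force: [-0.7, -0.5, 0.7]
gripper_width: 0.001
grasp_force: 0.5
```

Call:
{"name": "arm_command", "arguments": {"commands": [0, 0.01, 0, 0, 0, 0, 0, 0, 0.02, 0, 0, 0, 0, 0, 0, 0.03, 0, 0, 0, 0, 0, 0, 0.038, 0, 0, 0, 0, 0, 0, 0.044, 0, 0, 0, 0, 0, 0, 0.044, 0, 0, 0, 0, 0]}}

```text
t: 45.8
eef_pos: [0.4918, 0.4154, 0.0857]
tool_rot: [-0.002, 0.706, 0.708, -0.005]
contact_force: [-18.1, -5.3, 11.9]
gripper_width: 0.0
grasp_force: 10.5
```

The lever is against its stop (18 N). Backing away.

Call:
{"name": "arm_command", "arguments": {"commands": [0, -0.02, 0, 0, 0, 0, 0, 0, -0.05, 0, 0, 0, 0, 0, 0, -0.08, -0.01, 0, 0, 0, 0, 0, -0.1, -0.05, 0, 0, 0, 0, 0, -0.1, -0.1, 0, 0, 0, 0, 0, -0.1, -0.15, 0, 0, 0, 0, 0, -0.1, -0.15, 0, 0, 0, 0]}}

```text
t: 46.5
eef_pos: [0.4007, 0.4193, 0.2439]
tool_rot: [-0.0, 0.707, 0.707, 0.006]
contact_force: [0.7, 1.6, -0.3]
gripper_width: -0.001
grasp_force: 0.0
```

```bash
python3 - <<'E'
from h import *
print(pose()[0],pose()[2]['contact_force'])
c=cam('scene','s14.png');cv2.imwrite('pics/s14c.png',cv2.resize(c['img'][130:340,150:430],None,fx=2.8,fy=2.8,interpolation=cv2.INTER_CUBIC)[:,:,::-1])
t=cam('top');h=cv2.cvtColor(t['img'][205:265,195:240],cv2.COLOR_RGB2HSV)
r=cv2.inRange(h,(0,170,100),(6,255,255))|cv2.inRange(h,(172,170,100),(180,255,255))
v,u=np.nonzero(r);print('ball',onz(t,u.mean()+195,v.mean()+205,.088).round(4),len(u))
E
```

```text
[0.40073406 0.41930394 0.24387685] [ 0.72251078  1.62389142 -0.29799149]
ball [0.512  0.4177 0.088 ] 45
```

View pics/s14c.png

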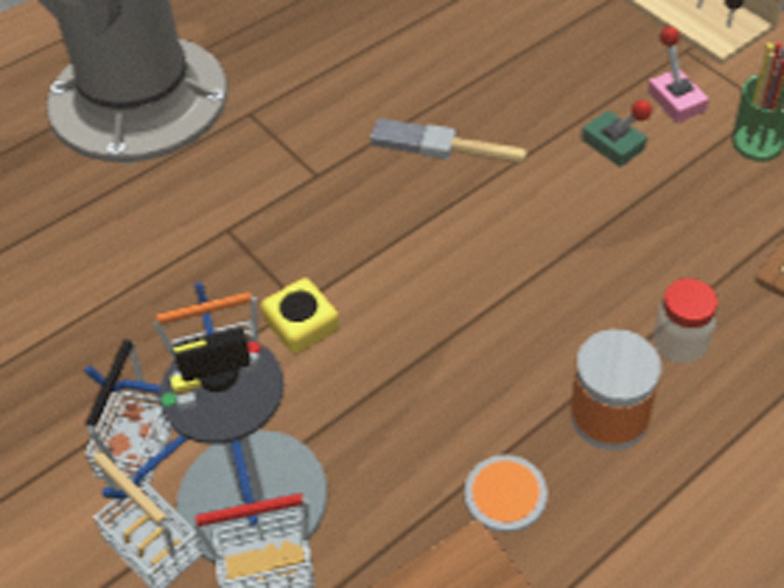

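The lever leans away, but the ball moved 62 mm where about 72 mm was expected. I'll triangulate it.

```bash
python3 - <<'E'
from h import *
T=load('top');S=load('scene')
def blob(c,u0,v0,w):
    h=cv2.cvtColor(c['img'][v0-w:v0+w,u0-w:u0+w],cv2.COLOR_RGB2HSV)
    r=cv2.inRange(h,(0,150,90),(7,255,255))|cv2.inRange(h,(172,150,90),(180,255,255))
    n,l,st,ce=cv2.connectedComponentsWithStats(r);k=1+st[1:,4].argmax();print(ce[k]+[u0-w,v0-w],st[k]);return ce[k]+[u0-w,v0-w]
p=tri(ray(T,*blob(T,215,225,14)),ray(S,*blob(S,379,169,9)));print(p.round(4))
S0={k:S[k] for k in('camera_matrix','pose')};S0['img']=cv2.imread('pics/scene0.png')[:,:,::-1]
T0={k:T[k] for k in('camera_matrix','pose')};T0['img']=cv2.imread('pics/top0.png')[:,:,::-1]
q=tri(ray(T0,*blob(T0,215,238,10)),ray(S0,*blob(S0,366,160,9)));print(q.round(4),np.linalg.norm(p-q))
E
```

```text
[215.45283019 216.62264151] [11  2  8  8 53]
[378.86842105 168.68421053] [ 6  6  7  7 38]
[0.512  0.4174 0.0896]
[214.70909091 237.70909091] [ 6  6  8  9 55]
[365.68571429 158.65714286] [ 6  5  7  7 35]
[0.4501 0.4154 0.0943] 0.06214918152793042
```

```bash
python3 - <<'E'
from h import *
c=cam('wrist','w15.png');h=cv2.cvtColor(c['img'],cv2.COLOR_RGB2HSV)
r=cv2.inRange(h,(0,180,100),(6,255,255))|cv2.inRange(h,(174,180,100),(180,255,255))
n,l,st,ce=cv2.connectedComponentsWithStats(r)
for k in range(1,n):
    if st[k,4]>40: print(ce[k].round(),st[k,4],onz(c,*ce[k],.088,True).round(3))
g=cv2.inRange(h,(60,80,30),(95,255,200));k=max(cv2.findContours(g,0,1)[0],key=cv2.contourArea)
print(np.array([onz(c,*p,.025,True) for p in cv2.boxPoints(cv2.minAreaRect(k))]).round(3))
cv2.imwrite('pics/w15c.png',cv2.resize(c['img'][60:260,260:500],None,fx=3,fy=3)[:,:,::-1])
print(pose()[0],shift([.45,.417,.085],0))
E
```

```text
[515.  37.] 153 [0.612 0.583 0.088]
[364.  49.] 482 [0.443 0.547 0.088]
[431. 184.] 454 [0.514 0.418 0.088]
[547. 292.] 766 [0.725 0.264 0.088]
[[0.553 0.594 0.025]
 [0.663 0.628 0.025]
 [0.673 0.542 0.025]
 [0.563 0.517 0.025]]
[0.39880422 0.41498934 0.23607604] [0.0021, 0.0511, 0.1511, ('rz', np.float64(0.0))]
```

View pics/w15c.png

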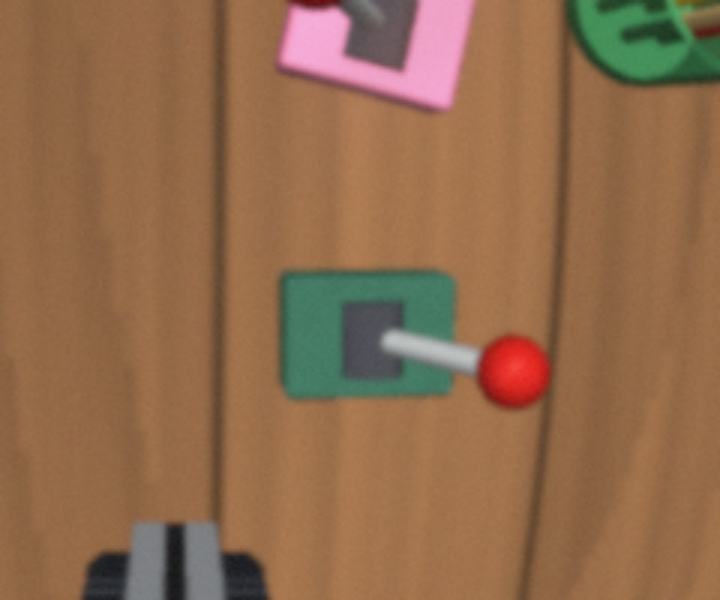

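The wrist view shows the ball at crop (513,371), past the block centre at (368,335). I'll push again toward the stop and see whether it still gives.

```bash
python3 - <<'E'
from h import *
c=load('wrist')
for n,p,z in(('blockc',(368,335),.025),('bl',(282,335),.025),('br',(455,335),.025),('ball',(513,371),.088)): print(n,onz(c,260+p[0]/3,60+p[1]/3,z,True).round(4))
print(shift([.46,.417,.083],0))
E
```

```text
blockc [0.4764 0.4178 0.025 ]
bl [0.4421 0.4175 0.025 ]
br [0.5125 0.4183 0.025 ]
ball [0.5141 0.418  0.088 ]
[0.0021, 0.0611, 0.1531, ('rz', np.float64(0.0))]
```

The ball sits 37 mm beyond the block's centre, where fully on calls for 36 mm, and it met the stop at 18 N. The lever is fully on, so I'm handing in.

```bash
python3 -c "
from h import *
print(hand_in())"
```

```text
the job is handed in; nothing more can be done
None
```

The job is handed in at about 47 s of robot time, with no verdict returned: all four baskets hang on their own hooks, the head is locked at the green mark, the knob is released, and the dryer lever is pushed to its stop.

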